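# Unload and reload the heel-block fixture behind its sprung catch bar

### The job

Swap the heel blocks in the green fixture: prop its sprung catch bar open with the wooden wedge, because the bar's noses lie over the pockets and will not stay back by themselves; stand the finished heel blocks from the pockets flat in the aluminium tray, and seat every fresh heel block from the bench down flat in a pocket of its own, round end towards the bar. Then pull the wedge out so that the bar springs fully shut over the fresh blocks, and lay the wedge flat on its cork mat again. Leave the other things on the bench where they are.

Things in the scene. Friction and masses are not known exactly. Their poses are not given: they have to be found in the camera images.
- fixture: Green fixture, fixed. Origin on the bench under the middle pocket; x points from the pockets to the catch bar, y along the row of three D-shaped pockets, z up. Base plate 10 mm thick, x -45 to +81, y -255 to +130 mm. A fixed post (x 12 to 32, y -205 to -150, 54 mm high) stands at the -y end; the wedge gap lies between it and the bar, with an end stop at y = -128 mm.
- pocket0 (a point): Centre of the floor of the first (-y) pocket, 10 mm above the bench, axes as the fixture's. 9 mm deep (rim 19 mm above the bench), outline of a heel block with 2 mm of play all round; takes a block with its round end towards +x (the bar) and its centre over this point. Pockets are 84 mm apart.
- pocket1 (a point): Centre of the floor of the middle pocket, 10 mm above the bench, axes as the fixture's. 9 mm deep (rim 19 mm above the bench), outline of a heel block with 2 mm of play all round; takes a block with its round end towards +x (the bar) and its centre over this point. Pockets are 84 mm apart.
- pocket2 (a point): Centre of the floor of the last (+y) pocket, 10 mm above the bench, axes as the fixture's. 9 mm deep (rim 19 mm above the bench), outline of a heel block with 2 mm of play all round; takes a block with its round end towards +x (the bar) and its centre over this point. Pockets are 84 mm apart.
- gap_mouth (a point): Mouth of the wedge gap: on the post's face towards the bar, at the -y end, 10 mm above the bench. Axes as the fixture's. The wedge is pushed in along +y, lying on the base plate, flat face along the post, until its tip meets the end stop 77 mm in. The gap is 8 mm wide (x 0 to 8 mm from here) with the bar shut. The plate runs on 50 mm outside the mouth.
- catch (a joint): Slide of the sprung steel catch bar, m: 0 shut, grows as it moves away from the pockets (+x), at most 0.019; 0.016 with the wedge home. Spring 2.5 N at 0, 6.5 N at 0.016. The bar's top is 59 mm above the bench. A nose 20 mm wide, 51 to 59 mm above the bench, lies 10 mm over the round end of a block in each pocket (block top 48 mm above the bench); open 0.012 or more it clears the block.
- catch_end (a point): Middle of the catch bar's -y end, at its top, moving with it. The bar is 13 mm thick in x and runs 320 mm along +y from here; its end is level with the gap's mouth.
- wedge_mid (a point): Centre of the dark wooden wedge, 17 mm above its underside: 110 mm long (y; +y to the thin tip), 34 mm tall, 60 g. Flat face at x = -12 mm all along; other face at x = +12 mm from the rear end (y = -55) to y = 0, then slopes evenly to a 4 mm thick tip (y = +55). Fully home, 33 mm of the rear stands out of the gap to grip. Starts on its mat, tip roughly to the bench's +y.
- mat: Thin cork mat, 150 (x) x 170 (y) x 2 mm, fixed. Origin under its centre.
- tray_in (a point): Centre of the inner floor (5 mm above the bench) of the fixed open aluminium tray for finished blocks: inside 130 (x) x 170 (y) mm, walls' top 14 mm above the bench.
- midF0 (a point): Finished heel block (brass pins on top), at the start seated in pocket 0; absent in some starts. D-shaped wood, 50 long x 44 wide x 38 mm tall, 60 g. The point is its centre, 19 mm above its underside; x along its length towards the round end (22 mm radius), y across its width, z up. Flat sides from the straight end (x = -25 mm) to x = +3 mm.
- midF1 (a point): Finished heel block (brass pins on top), at the start seated in pocket 1; absent in some starts. D-shaped wood, 50 long x 44 wide x 38 mm tall, 60 g. The point is its centre, 19 mm above its underside; x along its length towards the round end (22 mm radius), y across its width, z up. Flat sides from the straight end (x = -25 mm) to x = +3 mm.
- midF2 (a point): Finished heel block (brass pins on top), at the start seated in pocket 2; absent in some starts. D-shaped wood, 50 long x 44 wide x 38 mm tall, 60 g. The point is its centre, 19 mm above its underside; x along its length towards the round end (22 mm radius), y across its width, z up. Flat sides from the straight end (x = -25 mm) to x = +3 mm.
- midB0 (a point): Fresh heel block, plain top, at the start upright on the bench; absent in some starts. D-shaped wood, 50 long x 44 wide x 38 mm tall, 60 g. The point is its centre, 19 mm above its underside; x along its length towards the round end (22 mm radius), y across its width, z up. Flat sides from the straight end (x = -25 mm) to x = +3 mm.
- midB1 (a point): Fresh heel block, plain top, at the start upright on the bench; absent in some starts. D-shaped wood, 50 long x 44 wide x 38 mm tall, 60 g. The point is its centre, 19 mm above its underside; x along its length towards the round end (22 mm radius), y across its width, z up. Flat sides from the straight end (x = -25 mm) to x = +3 mm.
- midB2 (a point): Fresh heel block, plain top, at the start upright on the bench; absent in some starts. D-shaped wood, 50 long x 44 wide x 38 mm tall, 60 g. The point is its centre, 19 mm above its underside; x along its length towards the round end (22 mm radius), y across its width, z up. Flat sides from the straight end (x = -25 mm) to x = +3 mm.
- spool: Wooden thread spool, 52 mm wide, 65 mm tall. Bystander, origin at its underside; leave it alone.
- glue: White glue bottle, 56 mm wide, 120 mm tall. Bystander, origin at its underside; leave it alone.
- hammer: Hammer, 240 mm long, lying. Bystander, origin at its underside; leave it alone.
- tin: Flat polish tin, 68 mm wide, 30 mm tall. Bystander, origin at its underside; leave it alone.
- jar: Glass jar, 56 mm wide, 70 mm tall. Bystander, origin at its underside; leave it alone.
- brush: Brush, 120 mm long, lying. Bystander, origin at its underside; leave it alone.
Not all that is in view belongs to the job. Leave any orange or turquoise look-alike of the part that bears midF1 alone.

How it is judged (in metres and radians):
On the way, in this order (a step that is already met when the one before it is completed fails the run):
1. the wedge, let go, holds the catch bar open (value of joint catch above 0.012 m and horizontal distance between wedge_mid and gap_mouth below 0.07 m and contact force between the fingers and wedge below 0.3 N and contact force between the fingers and catch below 0.3 N), for 0.4 s.
2. with the bar still propped open, all finished blocks stand in the tray and all fresh blocks sit in pockets (value of joint catch above 0.012 m and x of midF0 in the frame of tray_in between -0.065 and 0.065 m and y of midF0 in the frame of tray_in between -0.08 and 0.08 m and height (world z) of each of midF0, midF1, midF2 below 0.032 m and angle between each of midF0, midF1, midF2's own z axis and vertical below 0.15 rad and x of midF1 in the frame of tray_in between -0.065 and 0.065 m and y of midF1 in the frame of tray_in between -0.08 and 0.08 m and x of midF2 in the frame of tray_in between -0.065 and 0.065 m and y of midF2 in the frame of tray_in between -0.08 and 0.08 m and angle between each of midB0, midB1, midB2's own z axis and vertical below 0.06 rad and ((horizontal distance between midB0 and pocket0 below 0.005 m and z of midB0 in the frame of pocket0 below 0.0215 m) or (horizontal distance between midB0 and pocket1 below 0.005 m and z of midB0 in the frame of pocket1 below 0.0215 m) or (horizontal distance between midB0 and pocket2 below 0.005 m and z of midB0 in the frame of pocket2 below 0.0215 m)) and angle between the x axis of each of midB0, midB1, midB2 and the x axis of pocket1, either way round below 0.1 rad and ((horizontal distance between midB1 and pocket0 below 0.005 m and z of midB1 in the frame of pocket0 below 0.0215 m) or (horizontal distance between midB1 and pocket1 below 0.005 m and z of midB1 in the frame of pocket1 below 0.0215 m) or (horizontal distance between midB1 and pocket2 below 0.005 m and z of midB1 in the frame of pocket2 below 0.0215 m)) and ((horizontal distance between midB2 and pocket0 below 0.005 m and z of midB2 in the frame of pocket0 below 0.0215 m) or (horizontal distance between midB2 and pocket1 below 0.005 m and z of midB2 in the frame of pocket1 below 0.0215 m) or (horizontal distance between midB2 and pocket2 below 0.005 m and z of midB2 in the frame of pocket2 below 0.0215 m))), for 0.3 s.
3. the wedge is out and the bar has sprung shut over the fresh blocks (value of joint catch below 0.002 m and angle between each of midB0, midB1, midB2's own z axis and vertical below 0.06 rad and ((horizontal distance between midB0 and pocket0 below 0.005 m and z of midB0 in the frame of pocket0 below 0.0215 m) or (horizontal distance between midB0 and pocket1 below 0.005 m and z of midB0 in the frame of pocket1 below 0.0215 m) or (horizontal distance between midB0 and pocket2 below 0.005 m and z of midB0 in the frame of pocket2 below 0.0215 m)) and angle between the x axis of each of midB0, midB1, midB2 and the x axis of pocket1, either way round below 0.1 rad and ((horizontal distance between midB1 and pocket0 below 0.005 m and z of midB1 in the frame of pocket0 below 0.0215 m) or (horizontal distance between midB1 and pocket1 below 0.005 m and z of midB1 in the frame of pocket1 below 0.0215 m) or (horizontal distance between midB1 and pocket2 below 0.005 m and z of midB1 in the frame of pocket2 below 0.0215 m)) and ((horizontal distance between midB2 and pocket0 below 0.005 m and z of midB2 in the frame of pocket0 below 0.0215 m) or (horizontal distance between midB2 and pocket1 below 0.005 m and z of midB2 in the frame of pocket1 below 0.0215 m) or (horizontal distance between midB2 and pocket2 below 0.005 m and z of midB2 in the frame of pocket2 below 0.0215 m))), for 0.3 s.
At the end, for the whole second after the job is handed in: The bar is shut (within 2 mm); every finished block stands upright on the tray's floor; every fresh block sits in a pocket: within 5 mm of the pocket's centre, not more than 2.5 mm proud, square within 0.1 rad; the wedge lies flat with its centre over the cork mat (all of step 3 and x of midF0 in the frame of tray_in between -0.065 and 0.065 m and y of midF0 in the frame of tray_in between -0.08 and 0.08 m and height (world z) of each of midF0, midF1, midF2 below 0.032 m and angle between each of midF0, midF1, midF2, wedge_mid's own z axis and vertical below 0.15 rad and x of midF1 in the frame of tray_in between -0.065 and 0.065 m and y of midF1 in the frame of tray_in between -0.08 and 0.08 m and x of midF2 in the frame of tray_in between -0.065 and 0.065 m and y of midF2 in the frame of tray_in between -0.08 and 0.08 m and x of wedge_mid in the frame of mat between -0.075 and 0.075 m and y of wedge_mid in the frame of mat between -0.085 and 0.085 m and height (world z) of wedge_mid below 0.024 m and linear speed of wedge below 0.02 m/s); the robot touches nothing.
It fails at once if a bystander is pushed more than 5 cm or a standing one knocked over (distance of any of spool, glue, hammer, tin, jar, brush from where it was at the start of the episode above 0.05 m or angle between any of spool, glue, jar, tin's own z axis and vertical above 0.6 rad).
Of heelF0, heelF1, heelF2 only 2 to 3 are there at a start; the rules pass over those that are not, and their reading is None.
Of heelB0, heelB1, heelB2 only 2 to 3 are there at a start; the rules pass over those that are not, and their reading is None.
At some moment in a run one of heelB0, heelB1, heelB2 may be knocked a few centimetres aside while the robot is not near it.
Once in a run the grip may slacken for a moment while it holds something.
It also fails if it takes over 210 s, if anything falls off the work surface, if the arm or the gripper's body presses on something with over 40 N, if the wrist force passes 120 N, or if a joint passes its speed limit or range.

### The arm

A 6-joint arm with a two-finger parallel gripper is mounted at the origin on the work surface. World frame = base frame: x ahead of the robot, y to its left, z up, the work surface at z = 0. Lengths are in mm, angles in rad, forces in N, time in s.
With the tool pointing down it reaches from about 275 to 825 mm from the base axis. Payload 4.9 kg.
Tool frame: the origin (TCP) lies between the finger pads; the fingertips stand 17 mm ahead of it and the grasp point (between the pads) lies 2 mm behind it; z points along the fingers, y is the line along which they close (so a half turn about z gives the same grasp; the last joint's range is limited). The gripper opens to 85 mm and grips with 20 to 120 N. Pads are 22 mm wide; open, the fingers measure 114 mm over their backs; the gripper's body (76 mm by 85 mm) begins 54 mm behind the grasp point. The pads swing forward as they close: fully open they stand 13 mm farther back than shut.
Start: joints at [-1.414, 0.326, -0.193, 1.052, 0, 1.437], TCP at [157.707, -526.922, 248.281] pointing down, gripper open.
Joint ranges: [-2.65, 2.65], [-0.97, 1.79], [-1.3, 1.35], [-1.93, 2.1], [-1.47, 1.37], [-3.14, 3.14]. Speed limits (rad/s): [2.57, 2.57, 3.14, 3.14, 3.14, 3.14].

### API

Orientations are given as [roll, pitch, yaw] about the fixed x, y, z axes, in that order (R = Rz(yaw) Ry(pitch) Rx(roll)).
In Python, from plant import * gives the robot as it stands. The module is installed in compiled form; this text tells all that it offers.
- The arm moves only by the tool move_arm, never from a script. Its argument "rows" is a list of rows, each an object with "dp": the shift along the tool's x, y, z in m, a list of three; "turn": the turn about the tool's z in rad; "gripper": the finger opening in m, from 0 to 0.0854. In form: [{"dp": [dx, dy, dz], "turn": turn, "gripper": gripper}, ...]. A call has exactly 5 rows; each row shifts and turns the commanded pose from where the row before left it, along the tool's axes as they then stand; what a row does not reach is not made up. A row lasts 1/8 s, in which the tool goes at most 62.5 mm and 10.7 degrees, less where a joint would pass 70% of its speed; a pose out of reach is approached as far as the arm can. A call with a gripper value outside its range is refused whole. The fingers move at their own pace and stop on an object; "newtons" is the grip in N (left out, the last holds). Time passes only in rows, so rows that do not move let the fingers close, or fill a call up. It gives the time, the measured TCP pose, the force, the opening and the grip force at its end, in the units of the state.
- observe(): the state, without advancing time (a new reading comes with each control period).
- camera(name): name is "side" or "top" or "wrist"; returns (picture, depth): 400x640x3 uint8, blue, green, red; 400x640 float32, mm along the optical axis (not along the pixel's ray), 0 where there is no reading.
- camera_params(name): a dict with "mtx" (3x3 intrinsics, pixels), "k1" (the pictures are not rectified: a ray, as slopes to the right and down, at radius r is drawn at 1 + k1 r^2 times it, then the intrinsics apply), "T" (4x4, takes a point from camera to world coordinates); the wrist camera has in their place "hand_eye" (4x4, takes a point from camera to tool coordinates, whose origin is the TCP and whose axes are the flange's). Camera axes: x right, y up, looking along -z (the intrinsics and any distortion apply to the point x, -y, -z); pixel columns grow to the right and rows downward; lengths in mm; the calibration is good to about 2 mm. A picture is of the moment at which its call begins: read the wrist's pose just before it. camera_params takes no time and is no camera call.
- finish_job(): hands the job in; it is judged then, once.
The state is a dict: "time": time; "qpos": joint angles; "dq": joint speeds; "joint_efforts": joint torques, N m; "eef_pos": TCP position; "tcp_rot": TCP orientation; "contact_force": force on the tool from outside, world axes, zero at the start; "ft_torque": the same for the moment, N m; "finger_gap": opening from 0.0 (shut) to 1.0 (fully open); "finger_force": force on a finger pad.
Only numpy, scipy, OpenCV 4.12 (cv2) and the standard library are available. Lean on these libraries where they do the work, as an engineer would, in place of code of your own. Each camera call takes 0.05 s, during which the arm holds its last target. There are 200 camera calls.

## Working session

There is one attempt and no reset: what is moved stays moved. The work goes in short steps, Python scripts to look and compute and a tool call to move; the robot and the scene stay as the last step left them, time stands still between calls to the robot, and variables do not carry over. Pictures are saved under pics/ and viewed, at most 14 in all, crops included, and the job is handed in when it is done.

Besides the shell and the picture viewer there is one more tool, called after "Request:" as name([rows], argument=value, ...), one row to a line, values as JSON. move_arm: Moves the arm, as the interface text tells. Its arguments: {"type":"object","properties":{"rows":{"type":"array","items":{"type":"object","properties":{"dp":{"type":"array","items":{"type":"number"}},"turn":{"type":"number"},"gripper":{"type":"number"}}}},"newtons":{"type":"number"}},"required":["rows"]}

```bash
mkdir -p pics
cat > h.py <<'E'
from plant import *
import numpy as np, cv2
from scipy.spatial.transform import Rotation as R
def deproj(name, depth, pose=None):
    P=camera_params(name); K=np.array(P["mtx"]); k=P["k1"]
    h,w=depth.shape
    pts=np.stack(np.meshgrid(np.arange(w),np.arange(h)),-1).reshape(-1,1,2).astype(np.float64)
    d=np.array([k,0,0,0.])
    n=cv2.undistortPoints(pts,K,d).reshape(h,w,2)
    c=np.stack([n[...,0]*depth,-n[...,1]*depth,-depth,np.ones_like(depth)],-1)
    if name=="wrist":
        s=pose; T=np.eye(4); T[:3,:3]=R.from_euler("xyz",s["tcp_rot"]).as_matrix(); T[:3,3]=s["eef_pos"]
        T=T@np.array(P["hand_eye"])
    else: T=np.array(P["T"])
    X=c@T.T
    X[depth<=0]=np.nan
    return X[...,:3]
def grab(name,fn=None):
    s=observe(); im,d=camera(name); X=deproj(name,d,s)
    if fn: cv2.imwrite("pics/"+fn,im); np.savez("pics/"+fn[:-4]+".npz",im=im,X=X)
    return im,X
E
python3 - <<'E'
from h import *
s=observe(); print(s)
for n in ("top","side"):
    im,X=grab(n,n+"0.png"); print(n,camera_params(n))
    print(X[200,320],X[50,50],X[350,600])
print(camera_params("wrist"))
E
```

```text
{'time': 0.0, 'qpos': array([-1.41417798e+00,  3.26952360e-01, -1.93573149e-01,  1.05200258e+00,
        3.94096732e-05,  1.43661301e+00]), 'dq': array([-0.00057819, -0.00021709,  0.0012444 , -0.0006603 ,  0.00052982,
       -0.00061286]), 'joint_efforts': array([ 1.10714584e-03, -4.43402088e+01,  2.62440079e+01,  1.54363207e-02,
        1.09492106e-05, -3.08452890e-06]), 'eef_pos': array([ 157.64081691, -526.35382412,  247.50126972]), 'tcp_rot': array([-3.13988173e+00, -2.70731786e-04,  2.90801397e-01]), 'contact_force': array([-0.36558902, -0.17418144, -0.31788712]), 'ft_torque': array([ 0.04352051,  0.01159788, -0.00461866]), 'finger_force': 0.0, 'finger_gap': 0.9948947606805892}
top {'mtx': array([[380.57776698,   0.        , 324.47852328],
       [  0.        , 380.57776698, 204.91293581],
       [  0.        ,   0.        ,   1.        ]]), 'k1': -0.0528560991956926, 'T': array([[ 5.05184988e-03,  9.88252733e-01, -1.52744936e-01,
         4.15622018e+02],
       [-9.99925961e-01,  6.68322962e-03,  1.01688745e-02,
        -4.04018938e+00],
       [ 1.10702475e-02,  1.52682255e-0
[... 777 characters left out ...]
        1.00000000e+00]])}
[587.0491355  -25.5390158   58.63228808] [1753.98698815   27.85188748   97.66238271] [-116.78040866  -99.22039647   -2.31545524]
{'mtx': array([[322.03417661,   0.        , 315.62152375],
       [  0.        , 322.03417661, 202.12366782],
       [  0.        ,   0.        ,   1.        ]]), 'k1': -0.05992579072158303, 'hand_eye': array([[-1.02023411e-04,  9.48502030e-01,  3.16771035e-01,
         7.97469957e+01],
       [ 9.99999458e-01, -2.31340587e-04,  1.01477199e-03,
        -5.87006095e-01],
       [ 1.03579529e-03,  3.16770967e-01, -9.48501493e-01,
        -1.26946049e+02],
       [ 0.00000000e+00,  0.00000000e+00,  0.00000000e+00,
         1.00000000e+00]])}
```

View pics/top0.png

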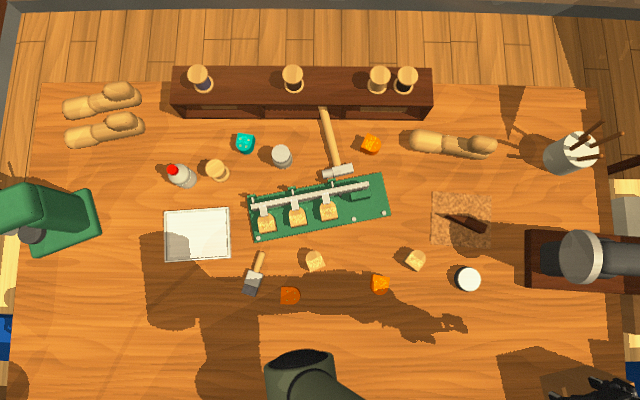

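View pics/side0.png

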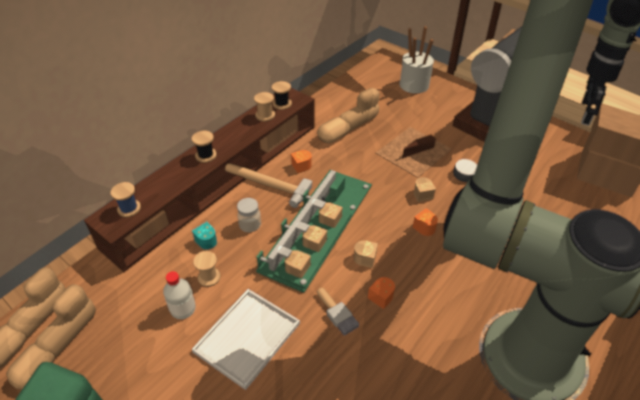

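```bash
cat >> h.py <<'E'
def rect(mask,X,zr,minn=30):
    m=mask&(X[...,2]>zr[0])&(X[...,2]<zr[1])
    n,l,st,_=cv2.connectedComponentsWithStats(m.astype(np.uint8))
    out=[]
    for i in range(1,n):
        if st[i,4]<minn: continue
        p=X[l==i][:,:2].astype(np.float32); r=cv2.minAreaRect(p)
        out.append((st[i,4],np.round(X[l==i].mean(0),1),np.round(r[0],1),np.round(r[1],1),round(r[2],1)))
    return out
E
python3 - <<'E'
from h import *
d=np.load("pics/top0.npz"); im,X=d["im"],d["X"]; hsv=cv2.cvtColor(im,cv2.COLOR_BGR2HSV)
H,S,V=cv2.split(hsv)
print("green")
for r in rect((H>45)&(H<85)&(S>80),X,(-10,40),150): print(r)
work=(X[...,0]>150)&(X[...,0]<750)&(abs(X[...,1])<600)
print("blocks")
for r in rect(work,X,(25,60),40): print(r)
print("tray")
for r in rect(work&(S<60)&(V>120),X,(-10,25),200): print(r)
print(im[200,440],im[195,470],hsv[195,470],hsv[195,420],hsv[260,414])
for p in [(261,315),(259,414),(221,266),(215,297),(209,329),(188,362),(221,465),(215,440),(240,200),(205,350)]: print(p,X[p].round(1),hsv[p])
E
```

```text
green
(np.int32(3322), array([563.6, -26.6,  12.6]), array([572.5,   2.1]), array([124.2, 384.1]), 11.8)
(np.int32(222), array([623.3,  20.1,   9.2]), array([623.7,  19.8]), array([ 17.6, 104.3]), 11.7)
(np.int32(1463), array([498. , 685. ,  25.8]), array([518.2, 715.7]), array([138.4, 202.7]), 21.7)
(np.int32(224), array([600.4, 129.5,   9.1]), array([600.8, 129.5]), array([ 17.3, 104.2]), 11.4)
blocks
(np.int32(152), array([736.4, 210.1,  35.3]), array([735.4, 209.9]), array([28.9, 43.3]), 0.7)
(np.int32(744), array([ 732.1, -355.5,   42.9]), array([ 736.2, -361.5]), array([217.2,  35.2]), 83.0)
(np.int32(179), array([ 736.3, -142.4,   35.5]), array([ 735.6, -140.4]), array([54.8, 28.8]), 88.8)
(np.int32(103), array([690.9,  97.9,  40.5]), array([696.5,  99.5]), array([31.1, 54.7]), 23.3)
(np.int32(58), array([676.7, -65.2,  26.5]), array([678.4, -62.3]), array([23.9, 56.8]), 6.2)
(np.int32(111), array([636.9, 355.2,  44.1]), array([639.3, 360.2]), array([26.5, 56.6]), 57.6)
(np.int32(2086), array([571.9,  32.7,  49.3]), array([578.8,  23.8]), array([106.3, 324.1]), 11.9)
(np.int32
[... 623 characters left out ...]
6,  76.1,  36.1]), array([333.1,  74.7]), array([48.8, 43.9]), 87.3)
tray
(np.int32(2509), array([504.1, 324.1,   4. ]), array([493.1, 338.9]), array([139.1, 186.3]), 4.6)
[ 58 130 203] [ 75 145 217] [ 15 167 217] [ 14 197 217] [ 27 124 250]
(261, 315) [422.4   9.8  35.2] [ 22 149 247]
(259, 414) [ 428.6 -252.7   36.2] [ 20 152 248]
(221, 266) [526.  139.6  51.1] [ 22 151 240]
(215, 297) [542.9  58.4  47.1] [ 24 144 246]
(209, 329) [559.5 -26.4  48. ] [ 23 143 244]
(188, 362) [ 620.8 -116.9   29.2] [18 66 96]
(221, 465) [ 530.8 -395.6   35. ] [ 10 183  60]
(215, 440) [ 551.5 -338.9   -0.9] [ 16 174 116]
(240, 200) [477.4 326.9   3.2] [ 29  28 249]
(205, 350) [577.1 -85.6   6.3] [ 63 108 147]
```

```bash
cat >> h.py <<'E'
def plan(x,y,z,yaw,n=5,start=None):
    """print equal rows to reach world x,y,z,yaw (tool down); dp taken in the frame before each row's turn"""
    s=observe() if start is None else None
    p=np.array(s["eef_pos"] if s else start[:3]); w=s["tcp_rot"][2] if s else start[3]
    dy=yaw-w; dy=(dy+np.pi)%(2*np.pi)-np.pi
    st=(np.array([x,y,z])-p)/n
    print("from",p.round(1),round(w,3),"rows",n,"step",round(float(np.linalg.norm(st)),1),"turn/row",round(-dy/n,3))
    for i in range(n):
        a=w+dy*i/n; c,sn=np.cos(a),np.sin(a)
        print([round(float(v)/1000,4) for v in (c*st[0]+sn*st[1], sn*st[0]-c*st[1], -st[2])],end=" ")
    print()
E
python3 -c "
from h import *
plan(520,-405,250,1.13,10)"
```

```text
from [ 157.6 -526.4  247.6] 0.291 rows 10 step 38.2 turn/row -0.084
[0.0382, -0.0012, -0.0002] [0.0382, 0.002, -0.0002] [0.0379, 0.0052, -0.0002] [0.0373, 0.0083, -0.0002] [0.0365, 0.0114, -0.0002] [0.0354, 0.0144, -0.0002] [0.0341, 0.0173, -0.0002] [0.0325, 0.0201, -0.0002] [0.0307, 0.0228, -0.0002] [0.0287, 0.0253, -0.0002]
```

Request:
move_arm([
  {"dp": [0.038,-0.001,0],"turn": -0.084,"gripper": 0.085},
  {"dp": [0.038,0.002,0],"turn": -0.084,"gripper": 0.085},
  {"dp": [0.038,0.005,0],"turn": -0.084,"gripper": 0.085},
  {"dp": [0.037,0.008,0],"turn": -0.084,"gripper": 0.085},
  {"dp": [0.036,0.011,0],"turn": -0.084,"gripper": 0.085},
], newtons=60)

```text
time: 0.72
eef_pos: [338.6, -465.5, 247.8]
tcp_rot: [-3.141, -0.0, 0.714]
contact_force: [-0.2, 1.1, 0.3]
finger_gap: 0.994
finger_force: 0.0
```

Request:
move_arm([
  {"dp": [0.035,0.014,0],"turn": -0.084,"gripper": 0.085},
  {"dp": [0.034,0.017,0],"turn": -0.084,"gripper": 0.085},
  {"dp": [0.032,0.02,0],"turn": -0.084,"gripper": 0.085},
  {"dp": [0.031,0.023,0],"turn": -0.084,"gripper": 0.085},
  {"dp": [0.029,0.025,0],"turn": -0.084,"gripper": 0.085},
])

```text
time: 1.35
eef_pos: [518.8, -404.1, 247.7]
tcp_rot: [-3.141, -0.0, 1.134]
contact_force: [0.3, 0.5, -0.3]
finger_gap: 0.998
finger_force: 0.0
```

Request:
move_arm([
  {"dp": [0,0,0],"turn": 0,"gripper": 0.06},
  {"dp": [0,0,0],"turn": 0,"gripper": 0.06},
  {"dp": [0,0,0],"turn": 0,"gripper": 0.06},
  {"dp": [0,0,0],"turn": 0,"gripper": 0.06},
  {"dp": [0,0,0],"turn": 0,"gripper": 0.06},
])

```text
time: 1.98
eef_pos: [517.3, -405.3, 248.5]
tcp_rot: [3.141, 0.0, 1.13]
contact_force: [0.5, -0.1, -0.2]
finger_gap: 0.7
finger_force: 0.0
```

Run:
```python
from h import *
s=observe(); print(s["time"],s["eef_pos"],s["tcp_rot"],s["finger_gap"])
im,X=grab("wrist","w1.png")
work=(X[...,0]>150)&(X[...,0]<750)&(abs(X[...,1])<600)
for r in rect(work,X,(24,60),200): print(r)
g=cv2.cvtColor(im,cv2.COLOR_BGR2HSV)
for r in rect(work,X,(-10,8),2000): print(r)
grab("top","top1.png")
```

```text
1.975 [ 517.26439172 -405.26024826  248.4980419 ] [3.14141085e+00 1.41888926e-04 1.12979448e+00] 0.7003704455267965
(np.int32(2411), array([ 363.4, -163. ,   37.9]), array([ 359.5, -159.6]), array([45.2, 51.3]), 79.6)
(np.int32(5553), array([ 727.1, -380.9,   45.5]), array([ 732. , -394.8]), array([161.8,  37.7]), 82.6)
(np.int32(2236), array([ 428. , -258. ,   38.7]), array([ 427.6, -258.8]), array([44.7, 51.1]), 50.7)
(np.int32(1765), array([ 527.5, -407.1,   37.4]), array([ 531.7, -401.2]), array([110. ,  23.6]), 66.1)
(np.int32(2100), array([ 376.3, -400.2,   31.1]), array([ 375.4, -401.2]), array([60.6, 61.4]), 58.1)
(np.int32(3381), array([ 430.1, -580.4,   39.4]), array([ 429.8, -583.2]), array([ 35.9, 159.9]), 88.9)
(np.int32(129976), array([ 458.8, -358.3,    1.6]), array([ 450. , -340.8]), array([518.4, 600. ]), 90.0)
```

View pics/w1.png

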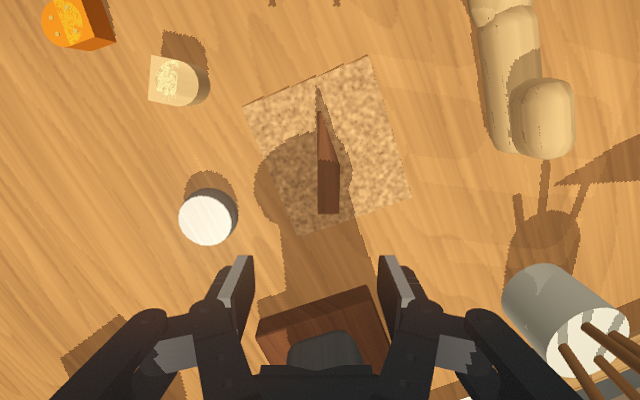

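```bash
python3 -c "
from h import *
d=np.load('pics/w1.npz');X=d['X']
m=(X[...,2]>30)&(X[...,2]<45)&(abs(X[...,0]-530)<60)&(abs(X[...,1]+402)<62)
p=X[m][:,:2]-[531.7,-401.2]
for t in (64,65,66,67,68):
  a=np.radians(t);u=p@[np.cos(a),np.sin(a)];v=p@[np.sin(a),-np.cos(a)]
  e=[np.percentile(v[(u>b)&(u<b+15)],3) for b in range(-50,50,15)]; f=[np.percentile(v[(u>b)&(u<b+15)],97) for b in range(-50,50,15)]
  print(t,np.round(e,1),np.round(f,1),u.min().round(1),u.max().round(1))
plan(514.7,-439.6,24,1.154,5)"
```

```text
64 [-10.  -10.2 -10.4 -11.7 -12.  -12.2 -12.4] [12.1 12.6 12.1 10.7  5.9  0.4 -5.1] -55.2 54.6
65 [-10.7 -10.7 -10.7 -11.7 -11.7 -11.6 -11.6] [11.4 12.1 11.9 10.7  6.2  0.9 -4.4] -55.1 54.8
66 [-11.5 -11.1 -10.8 -10.8 -11.3 -11.1 -10.8] [10.6 11.7 11.7 10.7  6.4  1.3 -3.6] -55.0 55.0
67 [-12.1 -11.6 -11.  -10.9 -11.  -10.6 -10.1] [ 9.9 11.2 11.5 10.7  6.7  1.8 -2.8] -55.1 55.2
68 [-12.9 -12.  -11.2 -10.9 -10.7 -10.   -9.3] [ 9.1 10.7 11.2 10.7  6.9  2.3 -2.1] -55.1 55.3
from [ 517.5 -405.1  248.4] 1.13 rows 5 step 45.4 turn/row -0.005
[-0.0065, 0.0024, 0.0449] [-0.0065, 0.0024, 0.0449] [-0.0065, 0.0024, 0.0449] [-0.0065, 0.0023, 0.0449] [-0.0065, 0.0023, 0.0449]
```

Request:
move_arm([
  {"dp": [-0.016,0.006,0.02],"turn": -0.013,"gripper": 0.06},
  {"dp": [-0.0165,0.006,0.02],"turn": 0,"gripper": 0.06},
  {"dp": [0,0,0.05],"turn": 0,"gripper": 0.06},
  {"dp": [0,0,0.05],"turn": 0,"gripper": 0.06},
  {"dp": [0,0,0.05],"turn": 0,"gripper": 0.06},
])

```text
time: 2.7
eef_pos: [513.8, -440.0, 54.6]
tcp_rot: [-3.14, -0.0, 1.143]
contact_force: [0.4, 0.2, -0.6]
finger_gap: 0.704
finger_force: 0.0
```

Request:
move_arm([
  {"dp": [0,0,0.025],"turn": 0,"gripper": 0.06},
  {"dp": [0,0,0.01],"turn": 0,"gripper": 0.06},
  {"dp": [0,0,0],"turn": 0,"gripper": 0.06},
  {"dp": [0,0,0],"turn": 0,"gripper": 0.01},
  {"dp": [0,0,0],"turn": 0,"gripper": 0.01},
])

```text
time: 3.32
eef_pos: [515.8, -440.2, 24.8]
tcp_rot: [3.139, 0.001, 1.144]
contact_force: [0.8, -0.5, 0.1]
finger_gap: 0.282
finger_force: 1.1
```

Request:
move_arm([
  {"dp": [0,0,0],"turn": 0,"gripper": 0.01},
  {"dp": [0,0,0],"turn": 0,"gripper": 0.01},
  {"dp": [0,0,0],"turn": 0,"gripper": 0.01},
  {"dp": [0,0,0],"turn": 0,"gripper": 0.01},
  {"dp": [0,0,0],"turn": 0,"gripper": 0.01},
], newtons=60)

```text
time: 3.95
eef_pos: [515.9, -440.3, 25.0]
tcp_rot: [3.139, 0.001, 1.144]
contact_force: [-0.4, -0.7, 5.6]
finger_gap: 0.269
finger_force: 59.4
```

Run:
```python
from h import *
for f in ("top0","top1"):
    d=np.load(f"pics/{f}.npz"); im,X=d["im"],d["X"]
    H,S,V=cv2.split(cv2.cvtColor(im,cv2.COLOR_BGR2HSV))
    m=(H>45)&(H<85)&(S>80)&(X[...,2]<20)&(X[...,2]>-5)&(X[...,0]>400)&(X[...,0]<720)&(abs(X[...,1])<260)
    r=cv2.minAreaRect(X[m][:,:2].astype(np.float32)); print(f,r)
    work=(X[...,0]>150)&(X[...,0]<750)&(abs(X[...,1])<600)
    for r in rect(work,X,(25,60),40): print(r)
plan(640,-255,160,1.777,5,start=(515.9,-440.3,125,1.144))
```

```text
top0 ((572.7081909179688, 2.1324005126953125), (124.74456787109375, 384.138671875), 11.822734832763672)
(np.int32(152), array([736.4, 210.1,  35.3]), array([735.4, 209.9]), array([28.9, 43.3]), 0.7)
(np.int32(744), array([ 732.1, -355.5,   42.9]), array([ 736.2, -361.5]), array([217.2,  35.2]), 83.0)
(np.int32(179), array([ 736.3, -142.4,   35.5]), array([ 735.6, -140.4]), array([54.8, 28.8]), 88.8)
(np.int32(103), array([690.9,  97.9,  40.5]), array([696.5,  99.5]), array([31.1, 54.7]), 23.3)
(np.int32(58), array([676.7, -65.2,  26.5]), array([678.4, -62.3]), array([23.9, 56.8]), 6.2)
(np.int32(111), array([636.9, 355.2,  44.1]), array([639.3, 360.2]), array([26.5, 56.6]), 57.6)
(np.int32(2086), array([571.9,  32.7,  49.3]), array([578.8,  23.8]), array([106.3, 324.1]), 11.9)
(np.int32(313), array([ 529.2, -408. ,   33.8]), array([ 534.9, -401.5]), array([109.6,  25.5]), 64.8)
(np.int32(775), array([ 424.3, -581.7,   37.8]), array([ 430.7, -583.2]), array([ 35.8, 159.4]), 88.8)
(np.int32(287), array([424.7,  12.1,  36.4]), array([426.4,  12.8]), array([49.1, 43.8]), 24.0)
(np.int32(
[... 1376 characters left out ...]
.9, 158.8]), 89.6)
(np.int32(286), array([424.6,  12. ,  36.3]), array([426.4,  12.8]), array([49., 44.]), 24.1)
(np.int32(295), array([ 428. , -257.3,   36. ]), array([ 430.1, -259.7]), array([45.1, 50.1]), 52.6)
(np.int32(384), array([ 376.5, -400.8,   28.6]), array([ 376.3, -401.3]), array([57.5, 58.5]), 46.9)
(np.int32(305), array([ 363.1, -160.2,   35.8]), array([ 361.4, -160.1]), array([44.4, 49.2]), 79.2)
(np.int32(307), array([333.6,  76.1,  36.2]), array([333. ,  74.9]), array([49.2, 44. ]), 88.4)
from [ 515.9 -440.3  125. ] 1.144 rows 5 step 45.1 turn/row -0.127
[0.044, 0.0073, -0.007] [0.0427, 0.0128, -0.007] [0.0408, 0.018, -0.007] [0.0382, 0.0231, -0.007] [0.035, 0.0277, -0.007]
```

Request:
move_arm([
  {"dp": [0,0,-0.01],"turn": 0,"gripper": 0.01},
  {"dp": [0,0,-0.02],"turn": 0,"gripper": 0.01},
  {"dp": [0,0,-0.03],"turn": 0,"gripper": 0.01},
  {"dp": [0,0,-0.03],"turn": 0,"gripper": 0.01},
  {"dp": [0,0,-0.01],"turn": 0,"gripper": 0.01},
])

```text
time: 4.58
eef_pos: [516.1, -440.5, 126.7]
tcp_rot: [3.137, 0.002, 1.144]
contact_force: [0.2, -0.1, -0.7]
finger_gap: 0.265
finger_force: 58.7
```

Request:
move_arm([
  {"dp": [0.044,0.007,-0.007],"turn": -0.127,"gripper": 0.01},
  {"dp": [0.043,0.013,-0.007],"turn": -0.127,"gripper": 0.01},
  {"dp": [0.041,0.018,-0.007],"turn": -0.127,"gripper": 0.01},
  {"dp": [0.038,0.023,-0.007],"turn": -0.127,"gripper": 0.01},
  {"dp": [0.035,0.028,-0.007],"turn": -0.127,"gripper": 0.01},
])

```text
time: 5.2
eef_pos: [639.6, -252.2, 158.1]
tcp_rot: [-3.141, -0.001, 1.783]
contact_force: [1.1, 0.2, -1.1]
finger_gap: 0.273
finger_force: 58.7
```

Request:
move_arm([
  {"dp": [0,0,0],"turn": 0,"gripper": 0.01},
  {"dp": [0,0,0],"turn": 0,"gripper": 0.01},
  {"dp": [0,0,0],"turn": 0,"gripper": 0.01},
  {"dp": [0,0,0],"turn": 0,"gripper": 0.01},
  {"dp": [0,0,0],"turn": 0,"gripper": 0.01},
])

```text
time: 5.82
eef_pos: [638.9, -254.4, 158.2]
tcp_rot: [-3.141, -0.0, 1.777]
contact_force: [0.2, -0.6, -0.5]
finger_gap: 0.273
finger_force: 58.7
```

Run:
```python
from h import *
s=observe(); print(s["time"],s["eef_pos"],s["tcp_rot"],s["finger_gap"])
im,X=grab("wrist","w2.png")
H,S,V=cv2.split(cv2.cvtColor(im,cv2.COLOR_BGR2HSV))
work=(X[...,0]>400)&(X[...,0]<750)&(abs(X[...,1])<600)
for r in rect(work,X,(45,70),200): print(r)
# in fixture frame
O=np.array([542.1,59.6]);a=np.radians(11.85);ex=np.array([np.cos(a),np.sin(a)]);ey=np.array([-ex[1],ex[0]])
F=np.stack([(X[...,:2]-O)@ex,(X[...,:2]-O)@ey],-1)
def edges(m,t,nm):
    for b in range(*t): 
        q=F[m&(F[...,1]>b)&(F[...,1]<b+10)]
        if len(q)>20: print(nm,b,len(q),np.percentile(q[:,0],[1,99]).round(1))
z=X[...,2]
edges((z>48)&(z<58)&(F[...,0]>0)&(F[...,0]<38)&(F[...,1]<-145)&(F[...,1]>-210),(-215,-140,10),"post")
edges((z>54)&(z<66)&(F[...,0]>34)&(F[...,0]<70),(-215,-60,12),"bar")
q=F[(z>48)&(z<58)&(F[...,0]>8)&(F[...,0]<36)&(F[...,1]<-145)&(F[...,1]>-215)]; print(np.percentile(q[:,1],[1,99]))
```

```text
5.825 [ 638.93350165 -254.3934995   158.19523831] [-3.14143416e+00 -9.18554733e-05  1.77749495e+00] 0.2726452270480058
(np.int32(996), array([ 602. , -127.9,   54.8]), array([ 601.6, -127.4]), array([19.2, 18.5]), 12.0)
(np.int32(695), array([ 625.8, -123.9,   59. ]), array([ 625.8, -122.7]), array([12.8, 17.8]), 12.0)
(np.int32(1269), array([ 741.8, -295.7,   47.8]), array([ 743.3, -296.3]), array([74.3, 20. ]), 80.0)
post -205 522 [10.6 29.4]
post -195 450 [10.8 29.4]
bar -203 346 [38.2 50.7]
bar -191 133 [38.2 50.7]
[-204.24082058 -186.3938013 ]
```

View pics/w2.png

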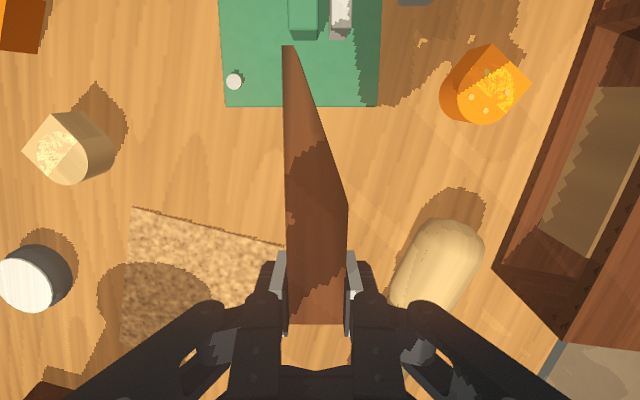

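Run:
```python
from h import *
d=np.load("pics/w2.npz");X=d["X"]
O=np.array([542.1,59.6]);a=np.radians(11.85);ex=np.array([np.cos(a),np.sin(a)]);ey=np.array([-ex[1],ex[0]])
F=np.stack([(X[...,:2]-O)@ex,(X[...,:2]-O)@ey],-1);z=X[...,2]
m=(z>160)&(z<180)&(F[...,0]>15)&(F[...,0]<75)&(F[...,1]<-225)
t=np.array([638.93,-254.39])-O; print("tcp F",t@ex,t@ey)
for b in range(-390,-220,12):
    q=F[m&(F[...,1]>b)&(F[...,1]<b+12)]; 
    if len(q)>20: print(b,len(q),np.percentile(q[:,0],[0.5,99.5]).round(1),z[m&(F[...,1]>b)&(F[...,1]<b+12)].mean().round(1))
print(F[m][:,1].max())
```

```text
tcp F 30.28850492836081 -327.18248038243837
-342 1140 [15.4 41.7] 171.4
-330 1860 [15.3 53.5] 171.0
-318 2079 [15.1 46.5] 170.9
-306 1705 [16.8 40.5] 170.6
-294 1859 [16.8 40.5] 170.6
-282 1802 [16.9 39.1] 170.6
-270 1564 [16.9 34.8] 170.6
-258 1285 [17.  30.8] 170.5
-246 875 [17.1 26.6] 170.6
-234 225 [17.4 22.6] 170.6
-229.18876742486287
```

Request:
move_arm([
  {"dp": [0.0085,0.007,0.02],"turn": 0,"gripper": 0.01},
  {"dp": [0.0085,0.007,0.03],"turn": 0,"gripper": 0.01},
  {"dp": [0,0,0.03],"turn": 0,"gripper": 0.01},
  {"dp": [0,0,0.03],"turn": 0,"gripper": 0.01},
  {"dp": [0,0,0.014],"turn": 0,"gripper": 0.01},
])

```text
time: 6.5
eef_pos: [648.3, -233.8, 32.4]
tcp_rot: [-3.139, -0.002, 1.779]
contact_force: [0.2, -3.1, 10.4]
finger_gap: 0.268
finger_force: 60.2
```

Request:
move_arm([
  {"dp": [0,0,0],"turn": 0,"gripper": 0.01},
  {"dp": [0,0,0],"turn": 0,"gripper": 0.01},
  {"dp": [0,0,0],"turn": 0,"gripper": 0.01},
  {"dp": [0,0,0],"turn": 0,"gripper": 0.01},
  {"dp": [0,0,0],"turn": 0,"gripper": 0.01},
])

```text
time: 7.12
eef_pos: [649.7, -234.1, 34.6]
tcp_rot: [3.141, 0.0, 1.779]
contact_force: [0.5, -1.0, -1.9]
finger_gap: 0.273
finger_force: 58.8
```

```bash
cat >> h.py <<'E'
O=np.array([542.1,59.6]);A=np.radians(11.85);EX=np.array([np.cos(A),np.sin(A)]);EY=np.array([-EX[1],EX[0]])
def toF(p): p=np.asarray(p)[...,:2]-O; return np.stack([p@EX,p@EY],-1)
def fw(x,y): return O+x*EX+y*EY
E
python3 - <<'E'
from h import *
s=observe(); print(toF(s["eef_pos"]),s["eef_pos"],s["tcp_rot"][2],s["contact_force"])
im,X=grab("wrist","w3.png"); F=toF(X); z=X[...,2]
def e(m,nm,y0,y1):
    for b in range(y0,y1,10):
        q=F[m&(F[...,1]>b)&(F[...,1]<b+10)]
        if len(q)>20: print(nm,b,len(q),np.percentile(q[:,0],[.5,99.5]).round(1),q[:,1].max().round(1),z[m&(F[...,1]>b)&(F[...,1]<b+10)].mean().round(1))
e((z>38)&(z<52)&(F[...,0]>25)&(F[...,0]<75),"wedge",-300,-200)
e((z>52)&(z<58)&(F[...,0]>0)&(F[...,0]<38),"post",-210,-140)
e((z>57)&(z<66)&(F[...,0]>34)&(F[...,0]<70),"bar",-210,-140)
E
```

```text
[  44.96014713 -309.5769351 ] [ 649.67366619 -234.14682964   34.62705299] 1.7788445575460163 [ 0.4813215  -0.99543554 -1.89762063]
wedge -300 1789 [25.2 61.1] -290.0 46.7
wedge -290 1387 [31.2 55. ] -280.0 47.4
wedge -280 1504 [31.2 55. ] -270.0 47.5
wedge -270 1585 [31.3 54.8] -260.0 47.7
wedge -260 1459 [31.2 52. ] -250.0 47.8
wedge -250 1309 [31.2 48.3] -240.0 47.9
wedge -240 1102 [31.1 44.8] -230.0 48.0
wedge -230 831 [31.1 41.2] -220.1 48.1
wedge -220 445 [31.3 37.8] -211.8 48.2
wedge -210 543 [25.1 50.8] -200.1 45.2
post -210 1091 [10.6 30.1] -200.0 54.8
bar -210 556 [38.3 50.8] -201.2 59.8
```

View pics/w3.png

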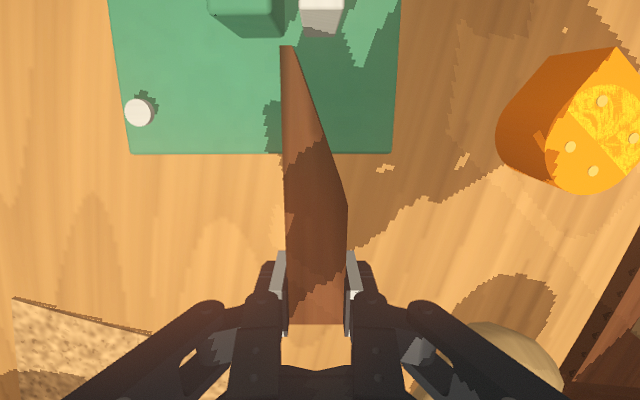

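Request:
move_arm([
  {"dp": [0.007,0,0],"turn": 0,"gripper": 0.01},
  {"dp": [0.007,0,0],"turn": 0,"gripper": 0.01},
  {"dp": [0.008,0,0],"turn": 0,"gripper": 0.01},
  {"dp": [0.008,0,0],"turn": 0,"gripper": 0.01},
  {"dp": [0.008,0,0],"turn": 0,"gripper": 0.01},
])

```text
time: 7.8
eef_pos: [641.2, -198.2, 34.4]
tcp_rot: [-3.14, 0.004, 1.778]
contact_force: [-1.2, -7.2, -1.0]
finger_gap: 0.274
finger_force: 58.9
```

Request:
move_arm([
  {"dp": [0.008,0,0],"turn": 0,"gripper": 0.01},
  {"dp": [0.008,0,0],"turn": 0,"gripper": 0.01},
  {"dp": [0.008,0,0],"turn": 0,"gripper": 0.01},
  {"dp": [0.008,0,0],"turn": 0,"gripper": 0.01},
  {"dp": [0.006,0,0],"turn": 0,"gripper": 0.01},
])

```text
time: 8.43
eef_pos: [633.2, -161.0, 34.5]
tcp_rot: [-3.14, 0.003, 1.778]
contact_force: [-1.8, -6.3, -0.4]
finger_gap: 0.273
finger_force: 58.9
```

Request:
move_arm([
  {"dp": [0.004,0,0],"turn": 0,"gripper": 0.01},
  {"dp": [0.002,0,0],"turn": 0,"gripper": 0.01},
  {"dp": [0,0,0],"turn": 0,"gripper": 0.01},
  {"dp": [0,0,0],"turn": 0,"gripper": 0.01},
  {"dp": [0,0,0],"turn": 0,"gripper": 0.01},
])

```text
time: 9.05
eef_pos: [632.0, -154.9, 34.4]
tcp_rot: [-3.14, 0.003, 1.778]
contact_force: [-2.8, -4.9, -1.0]
finger_gap: 0.277
finger_force: 41.1
```

Request:
move_arm([
  {"dp": [0.002,0,0],"turn": 0,"gripper": 0.01},
  {"dp": [0,0,0],"turn": 0,"gripper": 0.01},
  {"dp": [0,0,0],"turn": 0,"gripper": 0.05},
  {"dp": [0,0,0],"turn": 0,"gripper": 0.05},
  {"dp": [0,0,0],"turn": 0,"gripper": 0.05},
])

```text
time: 9.68
eef_pos: [632.4, -151.4, 34.4]
tcp_rot: [3.141, -0.0, 1.779]
contact_force: [-0.9, 0.2, 0.1]
finger_gap: 0.582
finger_force: 0.0
```

Request:
move_arm([
  {"dp": [0,0,-0.02],"turn": 0,"gripper": 0.05},
  {"dp": [0,0,-0.03],"turn": 0,"gripper": 0.05},
  {"dp": [0,0,-0.05],"turn": 0,"gripper": 0.05},
  {"dp": [0,0,-0.05],"turn": 0,"gripper": 0.056},
  {"dp": [0,0,0],"turn": 0,"gripper": 0.056},
])

```text
time: 10.3
eef_pos: [635.2, -152.6, 189.5]
tcp_rot: [3.134, 0.005, 1.779]
contact_force: [0.4, 0.1, -0.5]
finger_gap: 0.656
finger_force: 0.0
```

Run:
```python
from h import *
s=observe(); print(s["time"],s["eef_pos"],toF(s["eef_pos"]),s["finger_gap"])
im,X=grab("wrist","w4.png"); F=toF(X); z=X[...,2]
def e(m,nm,y0,y1):
    for b in range(y0,y1,10):
        q=F[m&(F[...,1]>b)&(F[...,1]<b+10)]
        if len(q)>20: print(nm,b,len(q),np.percentile(q[:,0],[.5,99.5]).round(1),q[:,1].min().round(1))
e((z>38)&(z<50)&(F[...,0]>25)&(F[...,0]<75),"wedge",-260,-190)
e((z>52)&(z<58)&(F[...,0]>0)&(F[...,0]<38),"post",-210,-140)
e((z>57)&(z<66)&(F[...,0]>34)&(F[...,0]<80),"bar",-210,-140)
b=fw(-11,-84); print(b); plan(510,-10,230,A+np.pi,15)
```

```text
10.3 [ 635.20573071 -152.61760169  189.54143021] [  47.5425872  -226.81421904] 0.6561173083870263
wedge -240 248 [30.4 53.5] -239.2
wedge -230 296 [30.6 53.4] -230.0
wedge -220 308 [30.  53.3] -219.9
wedge -210 333 [30.1 53.4] -210.0
wedge -200 333 [30.3 53.9] -199.8
post -210 112 [10.7 29.7] -204.0
post -200 301 [ 9.9 29.9] -200.0
post -190 291 [10.5 29.9] -189.9
post -180 323 [ 9.9 29.5] -180.0
post -170 326 [ 9.8 29.7] -169.5
post -160 337 [10.  29.8] -160.0
post -150 47 [10.6 29. ] -149.6
bar -210 68 [54.4 66.7] -203.6
bar -200 202 [54.3 66.5] -200.0
bar -190 194 [54.2 66.9] -190.0
bar -180 220 [54.1 66.8] -179.9
bar -170 220 [54.  66.5] -169.9
bar -160 241 [53.9 67. ] -159.9
bar -150 224 [53.9 67. ] -149.5
[548.58384238 -24.86869117]
from [ 633.7 -152.1  186.7] 1.779 rows 15 step 12.9 turn/row -0.105
[0.011, -0.0061, -0.0029] [0.0116, -0.0049, -0.0029] [0.012, -0.0037, -0.0029] [0.0123, -0.0024, -0.0029] [0.0125, -0.0011, -0.0029] [0.0126, 0.0002, -0.0029] [0.0125, 0.0015, -0.0029] [0.0122, 0.0028, -0.0029] [0.0119, 0.0041, -0.0029] [0.0114, 0.0053, -0.0029] [0.0108, 0.0064, -0.0029] [0.0101, 0.0075, -0.0029] [0.0092, 0.0085, -0.0029] [0.0083, 0.0095, -0.0029] [0.0072, 0.0103, -0.0029]
```

```bash
python3 -c "
from h import *
plan(500,0,240,A+np.pi,10)"
```

```text
from [ 633.7 -152.1  186.7] 1.779 rows 10 step 20.9 turn/row -0.157
[0.0176, -0.0099, -0.0053] [0.019, -0.0071, -0.0053] [0.0199, -0.004, -0.0053] [0.0202, -0.0008, -0.0053] [0.0201, 0.0023, -0.0053] [0.0195, 0.0054, -0.0053] [0.0184, 0.0084, -0.0053] [0.0169, 0.0112, -0.0053] [0.0149, 0.0137, -0.0053] [0.0126, 0.0159, -0.0053]
```

Request:
move_arm([
  {"dp": [0.018,-0.01,-0.005],"turn": -0.157,"gripper": 0.06},
  {"dp": [0.019,-0.007,-0.005],"turn": -0.157,"gripper": 0.06},
  {"dp": [0.02,-0.004,-0.005],"turn": -0.157,"gripper": 0.06},
  {"dp": [0.02,-0.001,-0.005],"turn": -0.157,"gripper": 0.06},
  {"dp": [0.02,0.002,-0.005],"turn": -0.157,"gripper": 0.06},
])

```text
time: 10.98
eef_pos: [563.6, -75.0, 207.6]
tcp_rot: [-3.141, -0.003, 2.569]
contact_force: [0.4, -0.4, 0.6]
finger_gap: 0.704
finger_force: 0.0
```

Request:
move_arm([
  {"dp": [0.02,0.005,-0.005],"turn": -0.157,"gripper": 0.06},
  {"dp": [0.018,0.008,-0.005],"turn": -0.157,"gripper": 0.06},
  {"dp": [0.017,0.011,-0.005],"turn": -0.157,"gripper": 0.06},
  {"dp": [0.015,0.014,-0.005],"turn": -0.157,"gripper": 0.06},
  {"dp": [0.013,0.016,-0.005],"turn": -0.157,"gripper": 0.06},
])

```text
time: 11.6
eef_pos: [495.6, 0.5, 232.8]
tcp_rot: [3.14, -0.003, -2.929]
contact_force: [0.3, 0.3, -0.2]
finger_gap: 0.701
finger_force: 0.0
```

Request:
move_arm([
  {"dp": [0,0,0],"turn": 0,"gripper": 0.06},
  {"dp": [0,0,0],"turn": 0,"gripper": 0.06},
  {"dp": [0,0,0],"turn": 0,"gripper": 0.06},
  {"dp": [0,0,0],"turn": 0,"gripper": 0.06},
  {"dp": [0,0,0],"turn": 0,"gripper": 0.06},
])

```text
time: 12.22
eef_pos: [497.3, -0.6, 234.1]
tcp_rot: [3.142, -0.0, -2.935]
contact_force: [-0.6, -0.5, -0.3]
finger_gap: 0.702
finger_force: 0.0
```

```bash
cat >> h.py <<'E'
def tops(X,zr,minn=200,sz=(35,60),box=(250,700,-330,420)):
    m=(X[...,0]>box[0])&(X[...,0]<box[1])&(X[...,1]>box[2])&(X[...,1]<box[3])
    return [r for r in rect(m,X,zr,minn) if sz[0]<min(r[3]) and max(r[3])<sz[1]]
E
python3 - <<'E'
from h import *
s=observe(); print(s["time"],s["eef_pos"],s["tcp_rot"],s["finger_gap"])
im,X=grab("wrist","w5.png"); H,S,V=cv2.split(cv2.cvtColor(im,cv2.COLOR_BGR2HSV)); z=X[...,2]
for zr in ((34,46),(46.5,54)):
  for r in tops(X,zr): print(r,toF(r[2]).round(1))
m=(H>45)&(H<85)&(S>80)&(z<25)&(z>-5)&(X[...,0]>400)&(X[...,0]<720)&(abs(X[...,1])<260)
r=cv2.minAreaRect(X[m][:,:2].astype(np.float32)); print(r,toF(r[0]))
for r in rect((S<70)&(V>100)&(X[...,1]>200),X,(-10,25),500): print("tray",r)
E
```

```text
12.225 [497.27022092  -0.55378557 234.11137399] [ 3.14153326e+00 -1.97817987e-04 -2.93509614e+00] 0.7024475950631085
(np.int32(2596), array([331.9,  76.7,  39.3]), array([331.3,  75.4]), array([50.6, 44.8]), 90.0) [-203.1   58.8]
(np.int32(2296), array([ 425.2, -255.6,   38.9]), array([ 427.5, -257.7]), array([46. , 51.9]), 53.4) [-177.3 -287. ]
(np.int32(2192), array([421.7,  12.8,  39.3]), array([423.9,  13.7]), array([49.6, 44.5]), 23.1) [-125.1  -20.6]
(np.int32(1692), array([554.5, -22.6,  49.4]), array([557. , -22.2]), array([50. , 44.2]), 11.6) [ -2.2 -83.1]
(np.int32(1668), array([536.9,  59.4,  49.5]), array([539.3,  60. ]), array([49.2, 44.3]), 11.2) [-2.7  1. ]
(np.int32(1638), array([519.8, 141. ,  49.4]), array([522.3, 142.3]), array([49.9, 45.2]), 12.8) [-2.4 85. ]
((569.6380615234375, 2.800628662109375), (125.20661926269531, 383.3914794921875), 11.881680488586426) [ 15.28742368 -61.24384127]
tray (np.int32(13702), array([492.6, 328. ,   7.8]), array([493.8, 344.3]), array([147.6, 198. ]), 4.6)
```

View pics/w5.png

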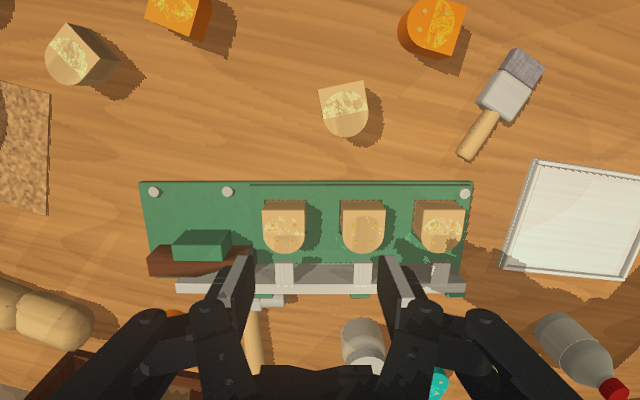

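```bash
python3 -c "
from h import *
plan(547.7,-24.7,100,A+np.pi,3)"
```

```text
from [497.3  -0.5 234.2] -2.935 rows 3 step 48.5 turn/row -0.0
[-0.0148, -0.0113, 0.0447] [-0.0148, -0.0113, 0.0447] [-0.0148, -0.0113, 0.0447]
```

Request:
move_arm([
  {"dp": [-0.015,-0.0113,0.045],"turn": 0,"gripper": 0.06},
  {"dp": [-0.015,-0.0113,0.045],"turn": 0,"gripper": 0.06},
  {"dp": [-0.0144,-0.0113,0.044],"turn": 0,"gripper": 0.06},
  {"dp": [0,0,0.03],"turn": 0,"gripper": 0.06},
  {"dp": [0,0,0.02],"turn": 0,"gripper": 0.06},
])

```text
time: 12.9
eef_pos: [546.9, -24.4, 48.4]
tcp_rot: [3.141, -0.002, -2.935]
contact_force: [-0.7, -0.0, 0.4]
finger_gap: 0.699
finger_force: 0.0
```

Request:
move_arm([
  {"dp": [0,0,0.011],"turn": 0,"gripper": 0.06},
  {"dp": [0,0,0],"turn": 0,"gripper": 0.06},
  {"dp": [0,0,0],"turn": 0,"gripper": 0.06},
  {"dp": [0,0,0],"turn": 0,"gripper": 0.03},
  {"dp": [0,0,0],"turn": 0,"gripper": 0.03},
])

```text
time: 13.52
eef_pos: [548.6, -24.5, 40.6]
tcp_rot: [-3.141, 0.002, -2.934]
contact_force: [-1.0, -0.0, 5.2]
finger_gap: 0.501
finger_force: 62.5
```

Request:
move_arm([
  {"dp": [0,0,0],"turn": 0,"gripper": 0.03},
  {"dp": [0,0,0],"turn": 0,"gripper": 0.03},
  {"dp": [0,0,0],"turn": 0,"gripper": 0.03},
  {"dp": [0,0,0],"turn": 0,"gripper": 0.03},
  {"dp": [0,0,0],"turn": 0,"gripper": 0.03},
])

```text
time: 14.15
eef_pos: [548.6, -24.5, 40.6]
tcp_rot: [-3.141, 0.002, -2.934]
contact_force: [-0.3, -0.1, 5.1]
finger_gap: 0.504
finger_force: 62.5
```

Request:
move_arm([
  {"dp": [0,0,-0.01],"turn": 0,"gripper": 0.03},
  {"dp": [0,0,-0.02],"turn": 0,"gripper": 0.03},
  {"dp": [0,0,-0.03],"turn": 0,"gripper": 0.03},
  {"dp": [0,0,-0.04],"turn": 0,"gripper": 0.03},
  {"dp": [0,0,0],"turn": 0,"gripper": 0.03},
])

```text
time: 14.78
eef_pos: [549.9, -24.7, 142.9]
tcp_rot: [-3.139, 0.006, -2.934]
contact_force: [0.2, 0.6, -1.2]
finger_gap: 0.501
finger_force: 61.8
```

Run:
```python
from h import *
s=observe(); print(s["time"],s["eef_pos"],s["tcp_rot"],s["finger_gap"],toF(s["eef_pos"]))
im,X=grab("wrist","w6.png"); z=X[...,2]
m=(z>140)&(z<165)&(abs(X[...,0]-550)<50)&(abs(X[...,1]+20)<40)
F=toF(X)-toF(s["eef_pos"])
for b in range(-24,40,8):
    q=F[m&(F[...,0]>b)&(F[...,0]<b+8)]
    if len(q)>20: print(b,len(q),np.percentile(q[:,1],[1,99]).round(1),q[:,0].min().round(1),q[:,0].max().round(1))
print(z[m].mean())
plan(*(np.array([494,339])),130,np.radians(4.6)+np.pi,10)
```

```text
14.775 [549.93545844 -24.70555389 142.89811681] [-3.13915235  0.00604085 -2.93428987] 0.5012930289159295 [ -9.64368855 -84.11789404]
-24 607 [-21.2  22.2] -17.2 -16.0
-16 4088 [-33.6  34.9] -16.0 -8.0
-8 1829 [-21.1  22.2] -8.0 -0.0
0 1681 [-20.9  22.3] 0.0 8.0
8 1432 [-20.8  22.3] 8.0 16.0
16 1254 [-19.6  21.1] 16.0 24.0
24 850 [-16.3  17.4] 24.0 32.0
32 83 [-8.7  8.8] 32.0 34.3
151.58499436608346
from [548.6 -24.5 141. ] -2.934 rows 10 step 36.8 turn/row 0.013
[-0.0021, 0.0367, 0.0011] [-0.0017, 0.0367, 0.0011] [-0.0012, 0.0367, 0.0011] [-0.0007, 0.0368, 0.0011] [-0.0003, 0.0368, 0.0011] [0.0002, 0.0368, 0.0011] [0.0007, 0.0368, 0.0011] [0.0011, 0.0367, 0.0011] [0.0016, 0.0367, 0.0011] [0.0021, 0.0367, 0.0011]
```

View pics/w6.png

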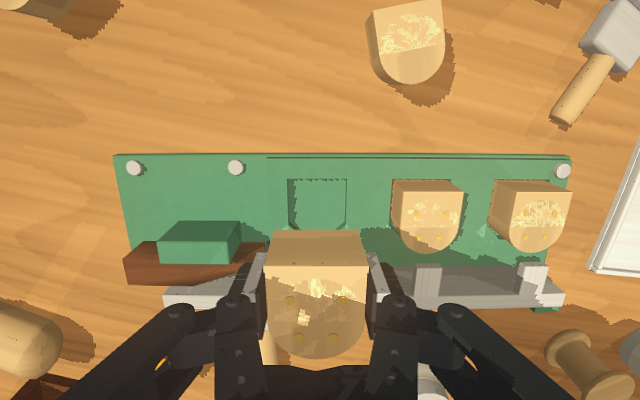

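```bash
python3 -c "
from h import *
plan(455.6,285.8,100,np.radians(4.6)+np.pi,10)"
```

```text
from [548.6 -24.5 141. ] -2.934 rows 10 step 32.7 turn/row 0.013
[0.0027, 0.0323, 0.0041] [0.0031, 0.0322, 0.0041] [0.0035, 0.0322, 0.0041] [0.0039, 0.0322, 0.0041] [0.0044, 0.0321, 0.0041] [0.0048, 0.032, 0.0041] [0.0052, 0.032, 0.0041] [0.0056, 0.0319, 0.0041] [0.006, 0.0318, 0.0041] [0.0064, 0.0318, 0.0041]
```

Request:
move_arm([
  {"dp": [0.003,0.032,0.004],"turn": 0.013,"gripper": 0.03},
  {"dp": [0.003,0.032,0.004],"turn": 0.013,"gripper": 0.03},
  {"dp": [0.003,0.032,0.004],"turn": 0.013,"gripper": 0.03},
  {"dp": [0.004,0.032,0.004],"turn": 0.013,"gripper": 0.03},
  {"dp": [0.004,0.032,0.004],"turn": 0.013,"gripper": 0.03},
])

```text
time: 15.45
eef_pos: [500.5, 130.8, 117.9]
tcp_rot: [3.141, -0.002, -3.0]
contact_force: [0.2, -0.7, -1.3]
finger_gap: 0.507
finger_force: 61.8
```

Request:
move_arm([
  {"dp": [0.005,0.032,0.004],"turn": 0.013,"gripper": 0.03},
  {"dp": [0.005,0.032,0.004],"turn": 0.013,"gripper": 0.03},
  {"dp": [0.006,0.032,0.004],"turn": 0.013,"gripper": 0.03},
  {"dp": [0.006,0.032,0.004],"turn": 0.013,"gripper": 0.03},
  {"dp": [0.006,0.032,0.004],"turn": 0.013,"gripper": 0.03},
])

```text
time: 16.08
eef_pos: [454.2, 286.2, 97.9]
tcp_rot: [-3.141, -0.002, -3.065]
contact_force: [1.3, 0.0, -0.3]
finger_gap: 0.502
finger_force: 61.8
```

Request:
move_arm([
  {"dp": [0,0,0.025],"turn": 0,"gripper": 0.03},
  {"dp": [0,0,0.025],"turn": 0,"gripper": 0.03},
  {"dp": [0,0,0.01],"turn": 0,"gripper": 0.03},
  {"dp": [0,0,0],"turn": 0,"gripper": 0.03},
  {"dp": [0,0,0],"turn": 0,"gripper": 0.03},
])

```text
time: 16.7
eef_pos: [456.2, 285.8, 39.9]
tcp_rot: [3.141, 0.001, -3.065]
contact_force: [0.6, 0.3, 0.2]
finger_gap: 0.509
finger_force: 61.8
```

Request:
move_arm([
  {"dp": [0,0,0.0035],"turn": 0,"gripper": 0.03},
  {"dp": [0,0,0],"turn": 0,"gripper": 0.03},
  {"dp": [0,0,0],"turn": 0,"gripper": 0.06},
  {"dp": [0,0,0],"turn": 0,"gripper": 0.06},
  {"dp": [0,0,0],"turn": 0,"gripper": 0.06},
])

```text
time: 17.32
eef_pos: [455.7, 285.7, 35.9]
tcp_rot: [3.142, 0.0, -3.064]
contact_force: [0.0, -0.0, -0.6]
finger_gap: 0.704
finger_force: 0.0
```

Request:
move_arm([
  {"dp": [0,0,-0.02],"turn": 0,"gripper": 0.06},
  {"dp": [0,0,-0.03],"turn": 0,"gripper": 0.06},
  {"dp": [0,0,-0.03],"turn": 0,"gripper": 0.06},
  {"dp": [0,0,0],"turn": 0,"gripper": 0.06},
  {"dp": [0,0,0],"turn": 0,"gripper": 0.06},
])

```text
time: 17.95
eef_pos: [455.3, 285.5, 115.3]
tcp_rot: [-3.141, -0.001, -3.064]
contact_force: [0.5, -0.6, 0.4]
finger_gap: 0.703
finger_force: 0.0
```

Run:
```python
from h import *
s=observe(); print(s["time"],s["eef_pos"],s["tcp_rot"],s["finger_gap"])
im,X=grab("wrist","w7.png"); z=X[...,2]
for zr in ((34,46),(46.5,54)):
  for r in tops(X,zr): print(r,toF(r[2]).round(1))
print(fw(-10.9,.4),fw(-10.9,84.4)); plan(*fw(-10.9,.4),100,A+np.pi,10)
```

```text
17.95 [455.28897881 285.52277608 115.28687249] [-3.14140603e+00 -5.13123055e-04 -3.06433498e+00] 0.702645747354342
(np.int32(4246), array([460.1, 286.4,  44. ]), array([464.4, 286.8]), array([49.9, 44.1]), 4.4) [-29.4 238.3]
(np.int32(3038), array([517.7, 141.8,  49.1]), array([521.6, 142.8]), array([50.5, 45.9]), 13.2) [-3.  85.6]
(np.int32(2089), array([537.7,  65.6,  49. ]), array([537.8,  66.7]), array([36.6, 58.8]), 73.2) [-2.8  7.8]
[531.35015462  57.75315828] [514.10073809 139.96299728]
from [455.  285.3 114.8] -3.064 rows 10 step 24.1 turn/row -0.013
[-0.0059, -0.0233, 0.0015] [-0.0056, -0.0234, 0.0015] [-0.0053, -0.0234, 0.0015] [-0.005, -0.0235, 0.0015] [-0.0046, -0.0236, 0.0015] [-0.0043, -0.0236, 0.0015] [-0.004, -0.0237, 0.0015] [-0.0037, -0.0237, 0.0015] [-0.0034, -0.0238, 0.0015] [-0.0031, -0.0238, 0.0015]
```

Request:
move_arm([
  {"dp": [-0.0115,-0.0467,0.003],"turn": -0.026,"gripper": 0.06},
  {"dp": [-0.0103,-0.0469,0.003],"turn": -0.026,"gripper": 0.06},
  {"dp": [-0.0089,-0.0472,0.003],"turn": -0.026,"gripper": 0.06},
  {"dp": [-0.0077,-0.0474,0.003],"turn": -0.026,"gripper": 0.06},
  {"dp": [-0.0065,-0.0476,0.003],"turn": -0.026,"gripper": 0.06},
])

```text
time: 18.62
eef_pos: [530.0, 56.0, 99.4]
tcp_rot: [3.141, -0.002, -2.934]
contact_force: [0.5, 0.2, 0.8]
finger_gap: 0.705
finger_force: 0.0
```

Request:
move_arm([
  {"dp": [0,0,0.0],"turn": 0,"gripper": 0.06},
  {"dp": [0,0,0.02],"turn": 0,"gripper": 0.06},
  {"dp": [0,0,0.02],"turn": 0,"gripper": 0.06},
  {"dp": [0,0,0],"turn": 0,"gripper": 0.06},
  {"dp": [0,0,0],"turn": 0,"gripper": 0.06},
])

```text
time: 19.25
eef_pos: [530.3, 58.0, 60.8]
tcp_rot: [3.141, -0.001, -2.934]
contact_force: [0.4, -0.4, 0.4]
finger_gap: 0.701
finger_force: 0.0
```

Request:
move_arm([
  {"dp": [-0.001,0,0.012],"turn": 0,"gripper": 0.06},
  {"dp": [0,0,0.008],"turn": 0,"gripper": 0.06},
  {"dp": [0,0,0],"turn": 0,"gripper": 0.06},
  {"dp": [0,0,0],"turn": 0,"gripper": 0.03},
  {"dp": [0,0,0],"turn": 0,"gripper": 0.03},
])

```text
time: 19.88
eef_pos: [531.9, 57.7, 41.1]
tcp_rot: [-3.141, 0.001, -2.934]
contact_force: [-1.1, 0.4, -0.6]
finger_gap: 0.5
finger_force: 61.8
```

Request:
move_arm([
  {"dp": [0,0,0],"turn": 0,"gripper": 0.03},
  {"dp": [0,0,0],"turn": 0,"gripper": 0.03},
  {"dp": [0,0,-0.01],"turn": 0,"gripper": 0.03},
  {"dp": [0,0,-0.02],"turn": 0,"gripper": 0.03},
  {"dp": [0,0,-0.03],"turn": 0,"gripper": 0.03},
])

```text
time: 20.5
eef_pos: [530.7, 57.7, 101.1]
tcp_rot: [3.141, -0.002, -2.934]
contact_force: [0.5, 0.4, -0.5]
finger_gap: 0.502
finger_force: 62.1
```

Run:
```python
from h import *
plan(447.6,385.5,100,np.radians(4.6)+np.pi,10)
```

```text
from [530.7  57.7 101.1] -2.934 rows 10 step 33.8 turn/row 0.013
[0.0014, 0.0338, 0.0001] [0.0018, 0.0338, 0.0001] [0.0022, 0.0337, 0.0001] [0.0027, 0.0337, 0.0001] [0.0031, 0.0337, 0.0001] [0.0035, 0.0336, 0.0001] [0.004, 0.0336, 0.0001] [0.0044, 0.0335, 0.0001] [0.0048, 0.0335, 0.0001] [0.0052, 0.0334, 0.0001]
```

Request:
move_arm([
  {"dp": [0.0014,0.0338,0],"turn": 0.013,"gripper": 0.03},
  {"dp": [0.0018,0.0338,0],"turn": 0.013,"gripper": 0.03},
  {"dp": [0.0022,0.0337,0],"turn": 0.013,"gripper": 0.03},
  {"dp": [0.0027,0.0337,0],"turn": 0.013,"gripper": 0.03},
  {"dp": [0.0031,0.0337,0],"turn": 0.013,"gripper": 0.03},
])

```text
time: 21.12
eef_pos: [489.8, 222.7, 101.3]
tcp_rot: [3.142, 0.0, -3.0]
contact_force: [1.1, 1.3, -0.5]
finger_gap: 0.504
finger_force: 62.1
```

Request:
move_arm([
  {"dp": [0.0035,0.0336,0],"turn": 0.013,"gripper": 0.03},
  {"dp": [0.004,0.0336,0],"turn": 0.013,"gripper": 0.03},
  {"dp": [0.0044,0.0335,0],"turn": 0.013,"gripper": 0.03},
  {"dp": [0.0048,0.0335,0],"turn": 0.013,"gripper": 0.03},
  {"dp": [0.0052,0.0334,0],"turn": 0.013,"gripper": 0.03},
])

```text
time: 21.75
eef_pos: [448.6, 386.6, 101.3]
tcp_rot: [-3.142, 0.0, -3.065]
contact_force: [0.3, 0.5, -1.1]
finger_gap: 0.503
finger_force: 62.1
```

Request:
move_arm([
  {"dp": [0,0,0.025],"turn": 0,"gripper": 0.03},
  {"dp": [0,0,0.025],"turn": 0,"gripper": 0.03},
  {"dp": [0,0,0.01],"turn": 0,"gripper": 0.03},
  {"dp": [0,0,0.004],"turn": 0,"gripper": 0.03},
  {"dp": [0,0,0],"turn": 0,"gripper": 0.03},
])

```text
time: 22.38
eef_pos: [449.4, 385.7, 37.3]
tcp_rot: [3.141, 0.001, -3.065]
contact_force: [-0.4, 0.2, -1.0]
finger_gap: 0.502
finger_force: 62.1
```

Request:
move_arm([
  {"dp": [0,0,0.001],"turn": 0,"gripper": 0.03},
  {"dp": [0,0,0],"turn": 0,"gripper": 0.06},
  {"dp": [0,0,0],"turn": 0,"gripper": 0.06},
  {"dp": [0,0,0],"turn": 0,"gripper": 0.06},
  {"dp": [0,0,-0.02],"turn": 0,"gripper": 0.06},
])

```text
time: 23.0
eef_pos: [447.8, 384.8, 54.7]
tcp_rot: [-3.14, -0.003, -3.064]
contact_force: [-0.2, 0.1, 0.5]
finger_gap: 0.698
finger_force: 0.0
```

Request:
move_arm([
  {"dp": [0,0,-0.03],"turn": 0,"gripper": 0.06},
  {"dp": [0,0,-0.03],"turn": 0,"gripper": 0.06},
  {"dp": [0,0,0],"turn": 0,"gripper": 0.06},
  {"dp": [0,0,0],"turn": 0,"gripper": 0.06},
  {"dp": [0,0,0],"turn": 0,"gripper": 0.06},
])

```text
time: 23.62
eef_pos: [448.2, 385.0, 114.5]
tcp_rot: [-3.14, -0.002, -3.064]
contact_force: [-0.3, 0.1, -0.0]
finger_gap: 0.705
finger_force: 0.0
```

Run:
```python
from h import *
plan(514.1,140,100,A+np.pi,5)
im,X=grab("wrist")
for r in tops(X,(34,54)): print(r)
```

```text
from [448.2 385.  114.5] -3.064 rows 5 step 50.8 turn/row -0.026
[-0.0094, -0.0499, 0.0029] [-0.0081, -0.0501, 0.0029] [-0.0068, -0.0503, 0.0029] [-0.0055, -0.0504, 0.0029] [-0.0042, -0.0506, 0.0029] 
(np.int32(4375), array([460. , 288. ,  43.6]), array([464.6, 287. ]), array([50.6, 44.8]), 4.4)
(np.int32(4296), array([453.5, 386.6,  44. ]), array([457.8, 387. ]), array([49.9, 44.1]), 4.7)
```

Request:
move_arm([
  {"dp": [-0.0094,-0.0499,0.003],"turn": -0.026,"gripper": 0.06},
  {"dp": [-0.0081,-0.0501,0.003],"turn": -0.026,"gripper": 0.06},
  {"dp": [-0.0068,-0.0503,0.003],"turn": -0.026,"gripper": 0.06},
  {"dp": [-0.0055,-0.0504,0.003],"turn": -0.026,"gripper": 0.06},
  {"dp": [-0.0042,-0.0506,0.003],"turn": -0.026,"gripper": 0.06},
])

```text
time: 24.3
eef_pos: [515.0, 139.0, 100.0]
tcp_rot: [3.141, -0.001, -2.933]
contact_force: [0.6, 0.3, 0.8]
finger_gap: 0.703
finger_force: 0.0
```

Request:
move_arm([
  {"dp": [0,0,0.0],"turn": 0,"gripper": 0.06},
  {"dp": [0,0,0.02],"turn": 0,"gripper": 0.06},
  {"dp": [0,0,0.02],"turn": 0,"gripper": 0.06},
  {"dp": [0,0,0],"turn": 0,"gripper": 0.06},
  {"dp": [0,0,0],"turn": 0,"gripper": 0.06},
])

```text
time: 24.92
eef_pos: [515.1, 141.2, 61.0]
tcp_rot: [3.141, -0.0, -2.934]
contact_force: [0.1, 0.4, 0.4]
finger_gap: 0.705
finger_force: 0.0
```

Request:
move_arm([
  {"dp": [0.001,-0.001,0.012],"turn": 0,"gripper": 0.06},
  {"dp": [0,0,0.008],"turn": 0,"gripper": 0.06},
  {"dp": [0,0,0],"turn": 0,"gripper": 0.06},
  {"dp": [0,0,0],"turn": 0,"gripper": 0.03},
  {"dp": [0,0,0],"turn": 0,"gripper": 0.03},
])

```text
time: 25.55
eef_pos: [514.7, 139.4, 41.2]
tcp_rot: [-3.142, 0.001, -2.934]
contact_force: [-0.5, 0.1, -0.2]
finger_gap: 0.501
finger_force: 61.8
```

Request:
move_arm([
  {"dp": [0,0,0],"turn": 0,"gripper": 0.03},
  {"dp": [0,0,0],"turn": 0,"gripper": 0.03},
  {"dp": [0,0,-0.01],"turn": 0,"gripper": 0.03},
  {"dp": [0,0,-0.02],"turn": 0,"gripper": 0.03},
  {"dp": [0,0,-0.03],"turn": 0,"gripper": 0.03},
])

```text
time: 26.18
eef_pos: [513.5, 139.3, 101.1]
tcp_rot: [3.141, -0.002, -2.934]
contact_force: [-0.0, -0.6, -0.1]
finger_gap: 0.501
finger_force: 62.1
```

Run:
```python
from h import *
plan(516.4,340.9,95,np.radians(4.6)+np.pi,5)
```

```text
from [513.5 139.3 101.1] -2.934 rows 5 step 40.3 turn/row 0.025
[-0.0089, 0.0393, 0.0012] [-0.0079, 0.0396, 0.0012] [-0.0069, 0.0397, 0.0012] [-0.0059, 0.0399, 0.0012] [-0.0048, 0.04, 0.0012]
```

Request:
move_arm([
  {"dp": [-0.009,0.0393,0.001],"turn": 0.026,"gripper": 0.03},
  {"dp": [-0.008,0.0396,0.001],"turn": 0.026,"gripper": 0.03},
  {"dp": [-0.007,0.0397,0.001],"turn": 0.026,"gripper": 0.03},
  {"dp": [-0.006,0.0399,0.001],"turn": 0.026,"gripper": 0.03},
  {"dp": [-0.005,0.04,0.001],"turn": 0.026,"gripper": 0.03},
])

```text
time: 26.8
eef_pos: [518.1, 342.4, 96.3]
tcp_rot: [-3.142, 0.0, -3.065]
contact_force: [0.2, 0.0, -0.7]
finger_gap: 0.505
finger_force: 62.2
```

Request:
move_arm([
  {"dp": [0,0,0.025],"turn": 0,"gripper": 0.03},
  {"dp": [0,0,0.02],"turn": 0,"gripper": 0.03},
  {"dp": [0,0,0.01],"turn": 0,"gripper": 0.03},
  {"dp": [0,0,0.004],"turn": 0,"gripper": 0.03},
  {"dp": [0,0,0],"turn": 0,"gripper": 0.03},
])

```text
time: 27.42
eef_pos: [518.5, 341.0, 37.2]
tcp_rot: [3.141, 0.0, -3.065]
contact_force: [0.4, 0.0, -0.4]
finger_gap: 0.5
finger_force: 62.1
```

Request:
move_arm([
  {"dp": [0,0,0.001],"turn": 0,"gripper": 0.03},
  {"dp": [0,0,0],"turn": 0,"gripper": 0.06},
  {"dp": [0,0,0],"turn": 0,"gripper": 0.06},
  {"dp": [0,0,0],"turn": 0,"gripper": 0.06},
  {"dp": [0,0,-0.02],"turn": 0,"gripper": 0.06},
])

```text
time: 28.05
eef_pos: [516.9, 340.4, 54.5]
tcp_rot: [-3.14, -0.003, -3.064]
contact_force: [0.4, -0.2, 0.4]
finger_gap: 0.703
finger_force: 0.0
```

Request:
move_arm([
  {"dp": [0.02,0,-0.03],"turn": 0,"gripper": 0.06},
  {"dp": [0.03,0,-0.04],"turn": 0,"gripper": 0.06},
  {"dp": [0.03,0,-0.04],"turn": 0,"gripper": 0.06},
  {"dp": [0,0,0],"turn": 0,"gripper": 0.06},
  {"dp": [0,0,0],"turn": 0,"gripper": 0.06},
])

```text
time: 28.68
eef_pos: [438.8, 335.0, 165.7]
tcp_rot: [3.141, 0.001, -3.064]
contact_force: [0.9, 0.7, -0.6]
finger_gap: 0.702
finger_force: 0.0
```

Run:
```python
from h import *
s=observe();print(s["time"],s["eef_pos"])
im,X=grab("wrist","w8.png")
for r in tops(X,(34,54)): print(r)
im,X=grab("top","top2.png"); print("top")
for r in tops(X,(25,46),40): print(r)
```

```text
28.675 [438.79876237 335.00947858 165.71710896]
(np.int32(2814), array([460.2, 287.1,  43.9]), array([464.3, 286.9]), array([49.8, 43.9]), 4.1)
(np.int32(2849), array([453.7, 386.4,  44. ]), array([457.6, 387.1]), array([49.5, 44.6]), 4.5)
(np.int32(2396), array([521.8, 341.9,  43.7]), array([526.8, 342.3]), array([51.6, 44.3]), 4.9)
top
(np.int32(313), array([527.5, 338.8,  40. ]), array([530.5, 340.7]), array([51.1, 46.6]), 5.1)
(np.int32(307), array([464.6, 284.5,  40.2]), array([466.7, 286.1]), array([49.8, 43.1]), 3.8)
(np.int32(288), array([424.6,  12.1,  36.2]), array([426.4,  12.8]), array([49. , 43.9]), 24.0)
(np.int32(294), array([ 428.1, -257.4,   36.2]), array([ 429.7, -259.7]), array([44.9, 49.2]), 52.0)
(np.int32(307), array([ 363.3, -160.1,   36.3]), array([ 361.3, -160.2]), array([44.3, 49.3]), 78.9)
(np.int32(307), array([333.6,  76. ,  36.3]), array([333. ,  74.9]), array([49., 44.]), 87.7)
```

Run:
```python
from h import *
plan(416,8.3,150,np.radians(24)-np.pi,10)
```

```text
from [438.5 334.6 164.6] -3.065 rows 10 step 32.7 turn/row -0.034
[0.0048, -0.0324, 0.0015] [0.0059, -0.0322, 0.0015] [0.007, -0.032, 0.0015] [0.008, -0.0317, 0.0015] [0.0091, -0.0314, 0.0015] [0.0102, -0.0311, 0.0015] [0.0112, -0.0307, 0.0015] [0.0123, -0.0303, 0.0015] [0.0133, -0.0299, 0.0015] [0.0143, -0.0294, 0.0015]
```

Request:
move_arm([
  {"dp": [0.0048,-0.0324,0.0015],"turn": -0.034,"gripper": 0.06},
  {"dp": [0.0059,-0.0322,0.0015],"turn": -0.034,"gripper": 0.06},
  {"dp": [0.007,-0.032,0.0015],"turn": -0.034,"gripper": 0.06},
  {"dp": [0.008,-0.0317,0.0015],"turn": -0.034,"gripper": 0.06},
  {"dp": [0.0091,-0.0314,0.0015],"turn": -0.034,"gripper": 0.06},
])

```text
time: 29.4
eef_pos: [426.9, 170.3, 157.0]
tcp_rot: [-3.142, -0.002, -2.894]
contact_force: [0.6, 0.4, 0.1]
finger_gap: 0.703
finger_force: 0.0
```

Request:
move_arm([
  {"dp": [0.0102,-0.0311,0.0015],"turn": -0.034,"gripper": 0.06},
  {"dp": [0.0112,-0.0307,0.0015],"turn": -0.034,"gripper": 0.06},
  {"dp": [0.0123,-0.0303,0.0015],"turn": -0.034,"gripper": 0.06},
  {"dp": [0.0133,-0.0299,0.0015],"turn": -0.034,"gripper": 0.06},
  {"dp": [0.0143,-0.0294,0.0015],"turn": -0.034,"gripper": 0.06},
])

```text
time: 30.02
eef_pos: [415.5, 7.1, 149.7]
tcp_rot: [3.141, -0.002, -2.724]
contact_force: [0.5, 0.3, -0.3]
finger_gap: 0.702
finger_force: 0.0
```

Request:
move_arm([
  {"dp": [0,0,0],"turn": 0,"gripper": 0.06},
  {"dp": [0,0,0],"turn": 0,"gripper": 0.06},
  {"dp": [0,0,0],"turn": 0,"gripper": 0.06},
  {"dp": [0,0,0],"turn": 0,"gripper": 0.06},
  {"dp": [0,0,0],"turn": 0,"gripper": 0.06},
])

```text
time: 30.65
eef_pos: [415.8, 9.0, 150.8]
tcp_rot: [-3.142, 0.0, -2.723]
contact_force: [-0.8, 1.1, 0.6]
finger_gap: 0.701
finger_force: 0.0
```

```bash
cat >> h.py <<'E'
def inT(s,P):
    """world xy -> tool xy relative to TCP"""
    w=s["tcp_rot"][2]; d=np.asarray(P)[...,:2]-np.array(s["eef_pos"])[:2]
    return np.stack([d@[np.cos(w),np.sin(w)], d@[np.sin(w),-np.cos(w)]],-1)
def dblock(s,X,zr,box=60,c0=(-11,0)):
    """D-block near tool xy c0, round end to -x tool: centre & angle from a model fit in tool axes"""
    from scipy.optimize import least_squares
    T=inT(s,X); m=(X[...,2]>zr[0])&(X[...,2]<zr[1])&(abs(T[...,0]-c0[0])<box)&(abs(T[...,1]-c0[1])<box)
    n,l,st,_=cv2.connectedComponentsWithStats(m.astype(np.uint8)); i=1+np.argmax(st[1:,4]); m=l==i
    c,_=cv2.findContours(m.astype(np.uint8),cv2.RETR_EXTERNAL,cv2.CHAIN_APPROX_NONE); c=max(c,key=len)[:,0]
    P=T[c[:,1],c[:,0]]
    def sd(p):
        a=p[2]; q=P-p[:2]; u=-(q[:,0]*np.cos(a)+q[:,1]*np.sin(a)); v=-q[:,0]*np.sin(a)+q[:,1]*np.cos(a)
        # signed distance to D outline
        bx=np.maximum(-25-u,abs(v)-22); r=np.hypot(u-3,v)-22
        return np.where(u>3,r,bx)
    o=least_squares(sd,[*P.mean(0),0],loss="soft_l1",f_scale=1.0)
    return o.x.round(3),np.sqrt(np.mean(sd(o.x)**2)).round(2),X[m][:,2].mean().round(1),len(P)
E
python3 - <<'E'
from h import *
s=observe();print(s["time"],s["eef_pos"],s["tcp_rot"][2])
im,X=grab("wrist","w9.png")
print(dblock(s,X,(33,46)))
for r in tops(X,(33,46)): print(r)
E
```

```text
30.65 [415.82675541   8.96002191 150.81277744] -2.7234133056970458
(array([-9.331e+00,  8.110e-01,  9.000e-03]), np.float64(0.4), np.float64(39.3), 199)
(np.int32(4537), array([ 360.4, -158. ,   39. ]), array([ 358.9, -159.1]), array([45.5, 50.5]), 79.6)
(np.int32(3662), array([330.8,  75.7,  39.4]), array([330.9,  74.9]), array([50.9, 44.2]), 88.2)
(np.int32(3081), array([420.9,  12.1,  39.3]), array([424.1,  13.6]), array([50.8, 44.1]), 23.7)
(np.int32(1504), array([453.3, 283.2,  42.9]), array([459.6, 285.8]), array([41.2, 47.2]), 4.4)
(np.int32(1454), array([456.3, 377.7,  42.5]), array([458.1, 385.6]), array([51.2, 46.7]), 4.8)
```

Request:
move_arm([
  {"dp": [0,0.0005,0.03],"turn": 0.009,"gripper": 0.06},
  {"dp": [0,0,0.04],"turn": 0,"gripper": 0.06},
  {"dp": [0,0,0.03],"turn": 0,"gripper": 0.06},
  {"dp": [0,0,0.012],"turn": 0,"gripper": 0.06},
  {"dp": [0,0,0.008],"turn": 0,"gripper": 0.06},
])

```text
time: 31.32
eef_pos: [415.8, 9.0, 30.6]
tcp_rot: [-3.142, 0.0, -2.733]
contact_force: [0.1, -0.0, 1.1]
finger_gap: 0.704
finger_force: 0.0
```

Request:
move_arm([
  {"dp": [0,0,0],"turn": 0,"gripper": 0.06},
  {"dp": [0,0,0],"turn": 0,"gripper": 0.06},
  {"dp": [0,0,0],"turn": 0,"gripper": 0.03},
  {"dp": [0,0,0],"turn": 0,"gripper": 0.03},
  {"dp": [0,0,0],"turn": 0,"gripper": 0.03},
])

```text
time: 31.95
eef_pos: [416.3, 8.9, 31.7]
tcp_rot: [-3.141, 0.001, -2.733]
contact_force: [-1.1, 0.2, 7.4]
finger_gap: 0.502
finger_force: 61.5
```

Request:
move_arm([
  {"dp": [0,0,0],"turn": 0,"gripper": 0.03},
  {"dp": [0,0,-0.01],"turn": 0,"gripper": 0.03},
  {"dp": [0,0,-0.02],"turn": 0,"gripper": 0.03},
  {"dp": [0,0,-0.04],"turn": 0,"gripper": 0.03},
  {"dp": [0,0,-0.04],"turn": 0,"gripper": 0.03},
])

```text
time: 32.58
eef_pos: [415.2, 9.0, 142.4]
tcp_rot: [3.141, -0.0, -2.733]
contact_force: [0.2, 0.4, -0.2]
finger_gap: 0.505
finger_force: 61.0
```

Run:
```python
from h import *
s=dict(eef_pos=[549.935,-24.706,142.9],tcp_rot=[0,0,-2.93429])
X=np.load("pics/w6.npz")["X"]; print("F0 held",dblock(s,X,(144,165),40))
print(fw(-10.9,.4), A-np.pi); plan(*fw(-10.9,.4),100,A-np.pi,5)
s=observe();print(s["time"],s["eef_pos"])
im,X=grab("wrist","w10.png"); z=s["eef_pos"][2]; print("B held",dblock(s,X,(z+1,z+20),40))
```

```text
F0 held (array([-8.844e+00,  7.670e-01,  2.000e-03]), np.float64(5.25), np.float64(152.1), 528)
[531.35015462  57.75315828] -2.934771137228465
from [415.2   9.  142.4] -2.733 rows 5 step 26.6 turn/row 0.04
[-0.0252, -0.0003, 0.0085] [-0.0252, 0.0007, 0.0085] [-0.0251, 0.0018, 0.0085] [-0.025, 0.0028, 0.0085] [-0.0249, 0.0038, 0.0085] 
32.575 [415.17834192   9.01631822 142.42990873]
B held (array([-8.767e+00,  1.061e+00, -5.000e-03]), np.float64(5.18), np.float64(150.5), 551)
```

Request:
move_arm([
  {"dp": [-0.0252,-0.0003,0.0085],"turn": 0.04,"gripper": 0.03},
  {"dp": [-0.0252,0.0007,0.0085],"turn": 0.04,"gripper": 0.03},
  {"dp": [-0.0251,0.0018,0.0085],"turn": 0.04,"gripper": 0.03},
  {"dp": [-0.025,0.0028,0.0085],"turn": 0.04,"gripper": 0.03},
  {"dp": [-0.0249,0.0038,0.0085],"turn": 0.041,"gripper": 0.03},
])

```text
time: 33.25
eef_pos: [532.3, 58.2, 98.5]
tcp_rot: [-3.141, 0.0, -2.936]
contact_force: [-1.1, -0.6, -0.4]
finger_gap: 0.504
finger_force: 61.0
```

Request:
move_arm([
  {"dp": [0,0,0.02],"turn": 0,"gripper": 0.03},
  {"dp": [0,0,0.02],"turn": 0,"gripper": 0.03},
  {"dp": [0,0,0],"turn": 0,"gripper": 0.03},
  {"dp": [0,0,0],"turn": 0,"gripper": 0.03},
  {"dp": [0,0,0],"turn": 0,"gripper": 0.03},
])

```text
time: 33.88
eef_pos: [532.4, 57.7, 59.4]
tcp_rot: [-3.141, 0.002, -2.934]
contact_force: [0.7, -0.6, -0.7]
finger_gap: 0.508
finger_force: 61.0
```

Run:
```python
from h import *
s=observe();print(s["time"],s["eef_pos"],s["tcp_rot"],toF(s["eef_pos"]))
print(inT(s,fw(-10.8,.2)))
im,X=grab("wrist","w11.png"); z=s["eef_pos"][2]; print("B held",dblock(s,X,(z+1,z+20),40))
```

```text
33.875 [532.37095242  57.74820982  59.36350485] [-3.14118130e+00  1.71517633e-03 -2.93448872e+00] [-9.90197304  0.18553597]
[0.89802284 0.01471765]
B held (array([-1.3886e+01,  5.6300e-01,  5.0000e-03]), np.float64(6.14), np.float64(67.3), 699)
```

View pics/w11.png

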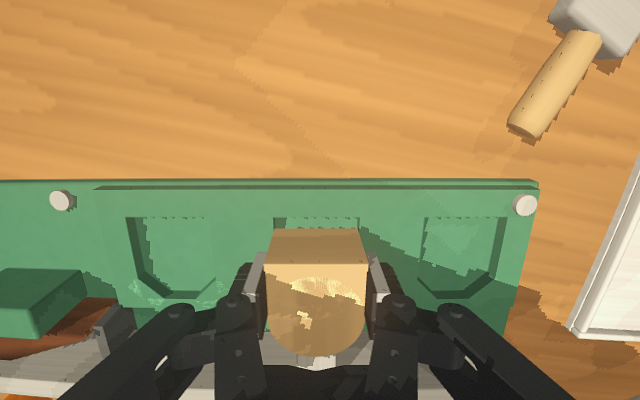

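Request:
move_arm([
  {"dp": [0.0009,0,0.004],"turn": 0,"gripper": 0.03},
  {"dp": [0,0,0.004],"turn": 0,"gripper": 0.03},
  {"dp": [0,0,0.003],"turn": 0,"gripper": 0.03},
  {"dp": [0,0,0.003],"turn": 0,"gripper": 0.03},
  {"dp": [0,0,0.002],"turn": 0,"gripper": 0.03},
])

```text
time: 34.55
eef_pos: [530.6, 57.6, 42.0]
tcp_rot: [3.142, -0.0, -2.934]
contact_force: [0.2, 0.4, 0.2]
finger_gap: 0.504
finger_force: 61.0
```

Request:
move_arm([
  {"dp": [0,0,0.001],"turn": 0,"gripper": 0.03},
  {"dp": [0,0,0],"turn": 0,"gripper": 0.03},
  {"dp": [0,0,0],"turn": 0,"gripper": 0.03},
  {"dp": [0,0,0],"turn": 0,"gripper": 0.03},
  {"dp": [0,0,0],"turn": 0,"gripper": 0.03},
])

```text
time: 35.17
eef_pos: [530.7, 57.6, 41.8]
tcp_rot: [-3.142, 0.0, -2.934]
contact_force: [-1.6, -0.1, 5.6]
finger_gap: 0.503
finger_force: 61.7
```

Request:
move_arm([
  {"dp": [0,0,0],"turn": 0,"gripper": 0.056},
  {"dp": [0,0,0],"turn": 0,"gripper": 0.056},
  {"dp": [0,0,0],"turn": 0,"gripper": 0.056},
  {"dp": [0,0,-0.015],"turn": 0,"gripper": 0.06},
  {"dp": [0,0,-0.03],"turn": 0,"gripper": 0.06},
])

```text
time: 35.8
eef_pos: [529.8, 57.6, 86.5]
tcp_rot: [3.141, -0.002, -2.934]
contact_force: [0.0, -0.6, -0.1]
finger_gap: 0.704
finger_force: 0.0
```

Request:
move_arm([
  {"dp": [0.02,0,-0.05],"turn": 0,"gripper": 0.06},
  {"dp": [0.02,0,-0.04],"turn": 0,"gripper": 0.06},
  {"dp": [0,0,0],"turn": 0,"gripper": 0.06},
  {"dp": [0,0,0],"turn": 0,"gripper": 0.06},
  {"dp": [0,0,0],"turn": 0,"gripper": 0.06},
])

```text
time: 36.42
eef_pos: [491.2, 49.5, 175.3]
tcp_rot: [3.141, -0.002, -2.934]
contact_force: [-0.0, 0.0, -0.4]
finger_gap: 0.704
finger_force: 0.0
```

Run:
```python
from h import *
s=observe();print(s["time"],s["eef_pos"],s["tcp_rot"])
im,X=grab("wrist","w12.png"); H,S,V=cv2.split(cv2.cvtColor(im,cv2.COLOR_BGR2HSV)); z=X[...,2]
for r in tops(X,(46.2,54)): print(r,toF(r[2]))
m=(H>45)&(H<85)&(S>80)&(z<25)&(z>-5)&(X[...,0]>400)&(X[...,0]<720)&(abs(X[...,1])<260)
r=cv2.minAreaRect(X[m][:,:2].astype(np.float32)); print(r,toF(r[0])-[18,-62.5])
im,X=grab("top","top3.png")
for r in tops(X,(30,60),40): print(r,toF(r[2]))
t=np.array([430,-259.5]); u=np.radians(-37.5)
plan(*(t-11*np.array([np.cos(u),np.sin(u)])),150,u-np.pi,10)
```

```text
36.425 [491.23161395  49.47508123 175.33231035] [ 3.14112520e+00 -1.64250600e-03 -2.93429039e+00]
(np.int32(2376), array([535.6,  59.3,  49.3]), array([538.6,  59.8]), array([50.4, 43.9]), 11.4) [-3.38433992  0.9144634 ]
((567.33544921875, 2.0267333984375), (120.44607543945312, 383.24737548828125), 11.845234870910645) [-5.12503618  0.97159818]
(np.int32(305), array([527.3, 339.4,  40.7]), array([529.9, 341.3]), array([50.4, 45.8]), 5.2) [ 45.90715001 278.20183964]
(np.int32(298), array([464.7, 285.2,  40.8]), array([466.6, 285.4]), array([50.2, 42.8]), 2.4) [-27.52291181 236.49181661]
(np.int32(299), array([458.3, 384.1,  40.7]), array([460.2, 385.7]), array([50.4, 43. ]), 4.4) [-13.18989385 335.9685204 ]
(np.int32(288), array([ 428.3, -257.9,   36.3]), array([ 429.8, -260.2]), array([44.8, 50.4]), 51.8) [-175.57771818 -289.92377425]
(np.int32(302), array([ 363.2, -160.5,   36.3]), array([ 361.2, -160.2]), array([44.1, 49.4]), 78.9) [-222.18073369 -177.96789479]
from [491.2  49.5 175.2] -2.934 rows 10 step 31.1 turn/row 0.086
[0.0131, -0.0281, 0.0025] [0.0106, -0.0292, 0.0025] [0.008, -0.03, 0.0025] [0.0054, -0.0305, 0.0025] [0.0028, -0.0309, 0.0025] [0.0001, -0.031, 0.0025] [-0.0026, -0.0309, 0.0025] [-0.0052, -0.0306, 0.0025] [-0.0078, -0.03, 0.0025] [-0.0104, -0.0292, 0.0025]
```

Request:
move_arm([
  {"dp": [0.0131,-0.0281,0.0025],"turn": 0.086,"gripper": 0.06},
  {"dp": [0.0106,-0.0292,0.0025],"turn": 0.086,"gripper": 0.06},
  {"dp": [0.008,-0.03,0.0025],"turn": 0.086,"gripper": 0.06},
  {"dp": [0.0054,-0.0305,0.0025],"turn": 0.086,"gripper": 0.06},
  {"dp": [0.0028,-0.0309,0.0025],"turn": 0.086,"gripper": 0.06},
])

```text
time: 37.15
eef_pos: [456.3, -102.5, 162.9]
tcp_rot: [3.141, -0.001, 2.916]
contact_force: [-0.5, -0.5, 0.1]
finger_gap: 0.704
finger_force: 0.0
```

Request:
move_arm([
  {"dp": [0.0001,-0.031,0.0025],"turn": 0.086,"gripper": 0.06},
  {"dp": [-0.0026,-0.0309,0.0025],"turn": 0.086,"gripper": 0.06},
  {"dp": [-0.0052,-0.0306,0.0025],"turn": 0.086,"gripper": 0.06},
  {"dp": [-0.0078,-0.03,0.0025],"turn": 0.086,"gripper": 0.06},
  {"dp": [-0.0104,-0.0292,0.0025],"turn": 0.086,"gripper": 0.06},
])

```text
time: 37.78
eef_pos: [421.6, -253.6, 150.3]
tcp_rot: [3.141, -0.002, 2.486]
contact_force: [0.9, 0.4, 0.8]
finger_gap: 0.704
finger_force: 0.0
```

Request:
move_arm([
  {"dp": [0,0,0],"turn": 0,"gripper": 0.06},
  {"dp": [0,0,0],"turn": 0,"gripper": 0.06},
  {"dp": [0,0,0],"turn": 0,"gripper": 0.06},
  {"dp": [0,0,0],"turn": 0,"gripper": 0.06},
  {"dp": [0,0,0],"turn": 0,"gripper": 0.06},
])

```text
time: 38.4
eef_pos: [422.2, -252.4, 151.4]
tcp_rot: [3.142, 0.0, 2.49]
contact_force: [-0.5, -0.1, 1.1]
finger_gap: 0.702
finger_force: 0.0
```

Run:
```python
from h import *
s=observe();print(s["time"],s["eef_pos"],s["tcp_rot"][2])
im,X=grab("wrist","w13.png")
print(dblock(s,X,(33,46)))
for r in tops(X,(33,46)): print(r,inT(s,r[2]))
```

```text
38.4 [ 422.22174098 -252.43435664  151.38728318] 2.489723382653972
(array([-8.155, -1.687,  0.013]), np.float64(0.38), np.float64(39.2), 199)
(np.int32(4418), array([ 360.5, -159.5,   39.4]), array([ 359. , -159.3]), array([44.6, 50.4]), 79.9) [106.76033665  35.68231268]
(np.int32(3105), array([ 424.9, -256.6,   39.2]), array([ 427.7, -258.8]), array([44. , 50.4]), 51.8) [-8.21681509 -1.73686125]
```

View pics/w13.png

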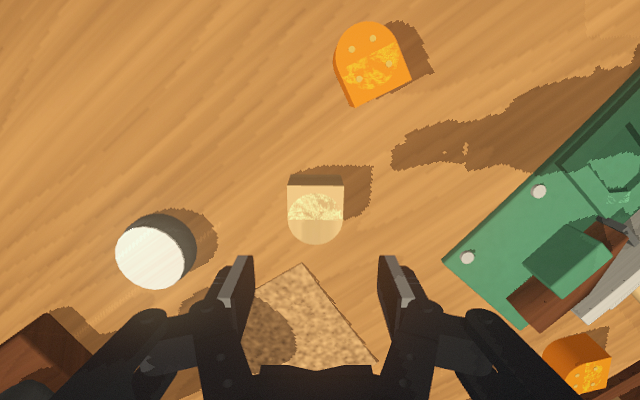

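Request:
move_arm([
  {"dp": [0.0006,-0.0025,0.03],"turn": 0.013,"gripper": 0.06},
  {"dp": [0,0,0.04],"turn": 0,"gripper": 0.06},
  {"dp": [0,0,0.03],"turn": 0,"gripper": 0.06},
  {"dp": [0,0,0.012],"turn": 0,"gripper": 0.06},
  {"dp": [0,0,0.008],"turn": 0,"gripper": 0.06},
])

```text
time: 39.08
eef_pos: [420.3, -254.6, 31.2]
tcp_rot: [3.142, 0.0, 2.476]
contact_force: [0.9, -0.3, 0.7]
finger_gap: 0.698
finger_force: 0.0
```

Request:
move_arm([
  {"dp": [0,0,0],"turn": 0,"gripper": 0.06},
  {"dp": [0,0,0],"turn": 0,"gripper": 0.06},
  {"dp": [0,0,0],"turn": 0,"gripper": 0.03},
  {"dp": [0,0,0],"turn": 0,"gripper": 0.03},
  {"dp": [0,0,0],"turn": 0,"gripper": 0.03},
])

```text
time: 39.7
eef_pos: [420.7, -255.0, 32.4]
tcp_rot: [3.141, 0.002, 2.476]
contact_force: [0.1, 0.1, 4.7]
finger_gap: 0.5
finger_force: 61.8
```

Request:
move_arm([
  {"dp": [0,0,0],"turn": 0,"gripper": 0.03},
  {"dp": [0,0,-0.01],"turn": 0,"gripper": 0.03},
  {"dp": [0,0,-0.02],"turn": 0,"gripper": 0.03},
  {"dp": [0,0,-0.04],"turn": 0,"gripper": 0.03},
  {"dp": [0,0,-0.04],"turn": 0,"gripper": 0.03},
])

```text
time: 40.33
eef_pos: [419.7, -254.3, 142.9]
tcp_rot: [-3.142, -0.0, 2.476]
contact_force: [0.6, -0.8, -0.2]
finger_gap: 0.5
finger_force: 61.0
```

Run:
```python
from h import *
plan(*fw(-10.8,-83.8),130,A-np.pi,10)
s=observe();print(s["time"],s["eef_pos"])
im,X=grab("wrist","w14.png"); z=s["eef_pos"][2]; print("B held",dblock(s,X,(z+1,z+20),40))
```

```text
from [ 419.7 -254.3  142.9] 2.476 rows 10 step 26.4 turn/row -0.087
[0.004, 0.026, 0.0013] [0.0018, 0.0263, 0.0013] [-0.0005, 0.0263, 0.0013] [-0.0028, 0.0262, 0.0013] [-0.0051, 0.0258, 0.0013] [-0.0073, 0.0253, 0.0013] [-0.0095, 0.0246, 0.0013] [-0.0116, 0.0236, 0.0013] [-0.0136, 0.0225, 0.0013] [-0.0155, 0.0213, 0.0013] 
40.325 [ 419.7403251  -254.25321986  142.87296888]
B held (array([-7.767e+00, -8.890e-01, -5.000e-03]), np.float64(5.23), np.float64(150.4), 544)
```

Run:
```python
from h import *
for f,e,w in (("w6",[549.935,-24.706,142.9],-2.93429),("w10",[415.18,9.016,142.43],-2.733),("w14",[419.74,-254.25,142.87],2.476)):
    s=dict(eef_pos=e,tcp_rot=[0,0,w]); X=np.load(f"pics/{f}.npz")["X"]; T=inT(s,X)
    m=(X[...,2]>145)&(X[...,2]<160)&(abs(T[...,0]+10)<40)&(abs(T[...,1])<26)
    print(f,T[m][:,0].min().round(1),T[m][:,0].max().round(1))
    for b in (-32,-26,-20,-14,-2,4,10): 
        q=T[m&(T[...,0]>b)&(T[...,0]<b+6)]; print(b,np.percentile(q[:,1],[1,99]).round(1),end=" ")
    print()
    q=T[m&(abs(T[...,1])<8)]; print("x ends",np.percentile(q[:,0],[.5,99.5]).round(1))
    im=np.load(f"pics/{f}.npz")["im"]
```

```text
w6 -34.3 17.2
-32 [-14.6  16.4] -26 [-18.3  19.7] -20 [-20.1  21.5] -14 [-20.7  22.3] -2 [-21.1  22.2] 4 [-21.1  22.2] 10 [-25.6  25.5] 
x ends [-33.3  16.5]
w10 -34.9 17.2
-32 [-14.2  16.1] -26 [-17.7  20.1] -20 [-19.8  21.9] -14 [-20.4  22.5] -2 [-20.7  22.5] 4 [-20.8  22.5] 10 [-25.5  25.5] 
x ends [-33.   16.5]
w14 -33.7 18.1
-32 [-14.9  13.2] -26 [-19.4  17.6] -20 [-21.3  19.7] -14 [-22.3  20.6] -2 [-22.6  20.6] 4 [-22.7  20.6] 10 [-25.6  25.6] 
x ends [-32.5  17.4]
```

```bash
cat >> h.py <<'E'
def held(s,X):
    T=inT(s,X); z=s["eef_pos"][2]; m=(X[...,2]>z+2.5)&(X[...,2]<z+17)&(abs(T[...,0]+10)<40)&(abs(T[...,1])<26)
    q=T[m&(T[...,0]>-20)&(T[...,0]<-4)&(abs(T[...,1])<24.5)]; y=np.percentile(q[:,1],[1,99]); q=T[m&(abs(T[...,1])<8)]; x=np.percentile(q[:,0],[.5,99.5])
    return y.round(1),x.round(1)
E
python3 - <<'E'
from h import *
plan(*fw(-10.05,-81.8),110,A-np.pi,10)
s=observe();print(s["time"],s["eef_pos"])
im,X=grab("wrist","w15.png"); print(held(s,X))
for f,e,w in (("w6",[549.935,-24.706,142.9],-2.93429),("w10",[415.18,9.016,142.43],-2.733),("w11",[532.37,57.75,59.36],-2.9345)):
    s=dict(eef_pos=e,tcp_rot=[0,0,w]); print(f,held(s,np.load(f"pics/{f}.npz")["X"]))
E
```

```text
from [ 422.1 -256.1  147.9] 2.476 rows 10 step 26.9 turn/row -0.087
[0.0044, 0.0262, 0.0038] [0.0021, 0.0265, 0.0038] [-0.0002, 0.0266, 0.0038] [-0.0025, 0.0265, 0.0038] [-0.0048, 0.0262, 0.0038] [-0.007, 0.0256, 0.0038] [-0.0093, 0.0249, 0.0038] [-0.0114, 0.024, 0.0038] [-0.0134, 0.0229, 0.0038] [-0.0154, 0.0217, 0.0038] 
40.375 [ 422.14835965 -256.13473691  147.85788203]
(array([-22.3,  20.6]), array([-32.3,  17.4]))
w6 (array([-20.7,  22.2]), array([-33.3,  16.5]))
w10 (array([-20.4,  22.5]), array([-33. ,  16.5]))
w11 (array([-20.7,  22.2]), array([-33. ,  16.7]))
```

Request:
move_arm([
  {"dp": [0.0044,0.0262,0.004],"turn": -0.087,"gripper": 0.03},
  {"dp": [0.0021,0.0265,0.004],"turn": -0.087,"gripper": 0.03},
  {"dp": [-0.0002,0.0266,0.004],"turn": -0.087,"gripper": 0.03},
  {"dp": [-0.0025,0.0265,0.004],"turn": -0.087,"gripper": 0.03},
  {"dp": [-0.0048,0.0262,0.004],"turn": -0.087,"gripper": 0.03},
])

```text
time: 41.05
eef_pos: [483.7, -136.8, 120.9]
tcp_rot: [3.142, -0.001, 2.914]
contact_force: [0.4, 0.4, -1.4]
finger_gap: 0.502
finger_force: 61.0
```

Request:
move_arm([
  {"dp": [-0.007,0.0256,0.004],"turn": -0.087,"gripper": 0.03},
  {"dp": [-0.0093,0.0249,0.004],"turn": -0.087,"gripper": 0.03},
  {"dp": [-0.0114,0.024,0.004],"turn": -0.087,"gripper": 0.03},
  {"dp": [-0.0134,0.0229,0.004],"turn": -0.087,"gripper": 0.03},
  {"dp": [-0.0154,0.0217,0.004],"turn": -0.09,"gripper": 0.03},
])

```text
time: 41.68
eef_pos: [547.3, -20.3, 100.9]
tcp_rot: [3.141, -0.001, -2.931]
contact_force: [-1.0, -0.6, -0.0]
finger_gap: 0.503
finger_force: 60.9
```

Request:
move_arm([
  {"dp": [0,0,0.02],"turn": 0,"gripper": 0.03},
  {"dp": [0,0,0.02],"turn": 0,"gripper": 0.03},
  {"dp": [0,0,0.008],"turn": 0,"gripper": 0.03},
  {"dp": [0,0,0],"turn": 0,"gripper": 0.03},
  {"dp": [0,0,0],"turn": 0,"gripper": 0.03},
])

```text
time: 42.3
eef_pos: [547.8, -21.3, 53.9]
tcp_rot: [-3.141, 0.001, -2.935]
contact_force: [-0.4, -0.1, -0.8]
finger_gap: 0.501
finger_force: 61.1
```

Run:
```python
from h import *
s=observe();print(s["time"],s["eef_pos"],s["tcp_rot"],toF(s["eef_pos"]),inT(s,fw(-10.05,-81.8)))
im,X=grab("wrist","w16.png"); print(held(s,X))
```

```text
42.3 [547.78525231 -21.32298535  53.90428726] [-3.14124010e+00  8.30997506e-04 -2.93460538e+00] [-11.05345957 -80.36586765] [-1.00322183 -1.43429867]
(array([-20.7,  22.1]), array([-42.5,  17.6]))
```

Request:
move_arm([
  {"dp": [-0.0006,-0.0016,-0.002],"turn": 0,"gripper": 0.03},
  {"dp": [-0.0006,-0.0016,0],"turn": 0,"gripper": 0.03},
  {"dp": [0,0,0],"turn": 0,"gripper": 0.03},
  {"dp": [0,0,0],"turn": 0,"gripper": 0.03},
  {"dp": [0,0,0],"turn": 0,"gripper": 0.03},
])

```text
time: 42.98
eef_pos: [549.1, -24.0, 55.2]
tcp_rot: [3.142, -0.0, -2.934]
contact_force: [-0.2, 0.6, 0.1]
finger_gap: 0.499
finger_force: 61.1
```

Run:
```python
from h import *
s=observe();print(s["time"],s["eef_pos"],s["tcp_rot"],toF(s["eef_pos"]))
im,X=grab("wrist","w17.png"); print(held(s,X)); T=inT(s,X)
for r in tops(X,(46,54)): print(r,toF(r[2]))
```

```text
42.975 [549.10488514 -23.96385257  55.22068351] [ 3.14153292e+00 -1.49111947e-04 -2.93437768e+00] [-10.30425263 -83.22144105]
(array([-20.8,  22.1]), array([-43.8,  17.6]))
(np.int32(6403), array([532.1,  58.8,  49.3]), array([537.8,  59.7]), array([49. , 45.5]), 11.4) [-4.18782579  0.9808747 ]
```

View pics/w17.png

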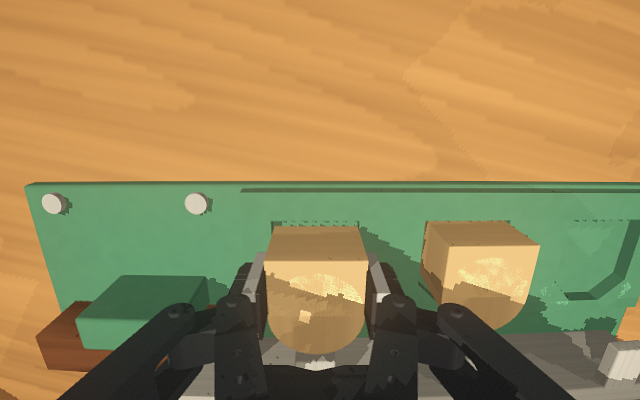

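Request:
move_arm([
  {"dp": [-0.0004,-0.0003,0.003],"turn": 0,"gripper": 0.03},
  {"dp": [0,0,0.003],"turn": 0,"gripper": 0.03},
  {"dp": [0,0,0.003],"turn": 0,"gripper": 0.03},
  {"dp": [0,0,0.002],"turn": 0,"gripper": 0.03},
  {"dp": [0,0,0.001],"turn": 0,"gripper": 0.03},
])

```text
time: 43.65
eef_pos: [549.5, -24.2, 43.0]
tcp_rot: [3.141, -0.0, -2.934]
contact_force: [-0.0, -0.9, -0.4]
finger_gap: 0.508
finger_force: 61.1
```

Request:
move_arm([
  {"dp": [0,0,0.001],"turn": 0,"gripper": 0.03},
  {"dp": [0,0,0],"turn": 0,"gripper": 0.03},
  {"dp": [0,0,0],"turn": 0,"gripper": 0.03},
  {"dp": [0,0,0],"turn": 0,"gripper": 0.03},
  {"dp": [0,0,0],"turn": 0,"gripper": 0.03},
])

```text
time: 44.28
eef_pos: [549.7, -24.2, 42.4]
tcp_rot: [-3.142, 0.0, -2.934]
contact_force: [-0.9, 1.5, 2.6]
finger_gap: 0.501
finger_force: 61.2
```

Request:
move_arm([
  {"dp": [0,0,0],"turn": 0,"gripper": 0.056},
  {"dp": [0,0,0],"turn": 0,"gripper": 0.056},
  {"dp": [0,0,0],"turn": 0,"gripper": 0.056},
  {"dp": [0,0,-0.015],"turn": 0,"gripper": 0.06},
  {"dp": [0,0,-0.03],"turn": 0,"gripper": 0.06},
])

```text
time: 44.9
eef_pos: [548.7, -24.1, 87.5]
tcp_rot: [3.141, -0.002, -2.934]
contact_force: [0.1, -0.1, 0.5]
finger_gap: 0.7
finger_force: 0.0
```

Request:
move_arm([
  {"dp": [0.02,0,-0.05],"turn": 0,"gripper": 0.06},
  {"dp": [0.02,0,-0.04],"turn": 0,"gripper": 0.06},
  {"dp": [0,0,0],"turn": 0,"gripper": 0.06},
  {"dp": [0,0,0],"turn": 0,"gripper": 0.06},
  {"dp": [0,0,0],"turn": 0,"gripper": 0.06},
])

```text
time: 45.52
eef_pos: [510.1, -32.3, 176.3]
tcp_rot: [3.141, -0.002, -2.934]
contact_force: [0.3, -0.4, -0.4]
finger_gap: 0.708
finger_force: 0.0
```

Run:
```python
from h import *
s=observe();print(s["time"],s["eef_pos"],s["tcp_rot"])
im,X=grab("wrist","w18.png")
for r in tops(X,(46.2,54)): print(r,toF(r[2]))
im,X=grab("top","top4.png")
for r in tops(X,(30,60),40)+tops(X,(44,60),40): print(r,toF(r[2]))
T=toF(X);m=(X[...,2]>38)&(abs(T[...,0]-10)<60)&(abs(T[...,1]+50)<90)
plan(*fw(45,-225),110,A+np.pi/2,10)
```

```text
45.525 [510.10149661 -32.25147582 176.33455936] [ 3.14084732e+00 -1.53821774e-03 -2.93426233e+00]
(np.int32(2039), array([532.6,  60.1,  49.3]), array([537.7,  59.9]), array([49.2, 44.5]), 11.8) [-4.2446246   1.19714743]
(np.int32(2356), array([553.6, -22.8,  49.4]), array([556.5, -22.2]), array([49.3, 44. ]), 12.4) [ -2.70453084 -83.01376701]
(np.int32(306), array([527.3, 339.4,  40.8]), array([530.1, 341.2]), array([50.4, 45.9]), 6.3) [ 46.08235271 278.06290074]
(np.int32(297), array([464.6, 285.3,  40.7]), array([466.8, 286.1]), array([49.6, 42.5]), 4.9) [-27.18342896 237.13582857]
(np.int32(301), array([458.4, 384. ,  40.2]), array([460.3, 385.1]), array([50.3, 42.8]), 5.0) [-13.21523511 335.36077225]
(np.int32(299), array([ 363.3, -160.7,   36.5]), array([ 361.2, -160.2]), array([44.6, 49.4]), 78.9) [-222.18073369 -177.96789479]
from [510.1 -32.2 176.2] -2.934 rows 10 step 18.3 turn/row 0.157
[-0.0095, -0.0142, 0.0066] [-0.0116, -0.0125, 0.0066] [-0.0134, -0.0105, 0.0066] [-0.0149, -0.0083, 0.0066] [-0.016, -0.0059, 0.0066] [-0.0168, -0.0033, 0.0066] [-0.0171, -0.0006, 0.0066] [-0.0169, 0.002, 0.0066] [-0.0164, 0.0047, 0.0066] [-0.0155, 0.0072, 0.0066]
```

View pics/top4.png

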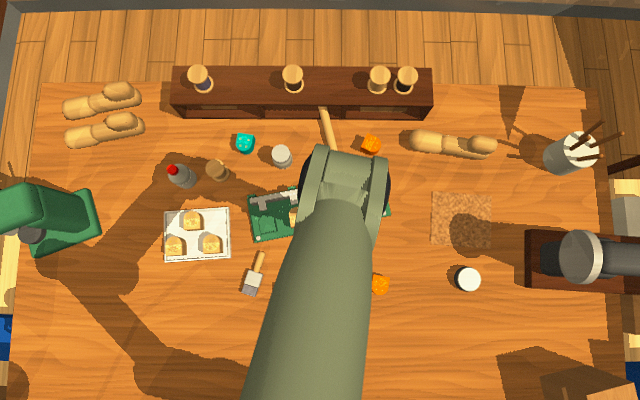

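Request:
move_arm([
  {"dp": [-0.0095,-0.0142,0.0066],"turn": 0.157,"gripper": 0.06},
  {"dp": [-0.0116,-0.0125,0.0066],"turn": 0.157,"gripper": 0.06},
  {"dp": [-0.0134,-0.0105,0.0066],"turn": 0.157,"gripper": 0.06},
  {"dp": [-0.0149,-0.0083,0.0066],"turn": 0.157,"gripper": 0.06},
  {"dp": [-0.016,-0.0059,0.0066],"turn": 0.157,"gripper": 0.06},
])

```text
time: 46.25
eef_pos: [571.6, -92.2, 142.9]
tcp_rot: [-3.141, -0.002, 2.559]
contact_force: [0.1, -0.4, 0.2]
finger_gap: 0.702
finger_force: 0.0
```

Request:
move_arm([
  {"dp": [-0.0168,-0.0033,0.0066],"turn": 0.157,"gripper": 0.06},
  {"dp": [-0.0171,-0.0006,0.0066],"turn": 0.157,"gripper": 0.06},
  {"dp": [-0.0169,0.002,0.0066],"turn": 0.157,"gripper": 0.06},
  {"dp": [-0.0164,0.0047,0.0066],"turn": 0.157,"gripper": 0.055},
  {"dp": [-0.0155,0.0072,0.0066],"turn": 0.157,"gripper": 0.055},
])

```text
time: 46.88
eef_pos: [632.8, -151.6, 109.7]
tcp_rot: [-3.14, -0.001, 1.774]
contact_force: [0.0, -0.3, -0.2]
finger_gap: 0.644
finger_force: 0.0
```

Request:
move_arm([
  {"dp": [0,0,0],"turn": 0,"gripper": 0.05},
  {"dp": [0,0,0],"turn": 0,"gripper": 0.05},
  {"dp": [0,0,0],"turn": 0,"gripper": 0.05},
  {"dp": [0,0,0],"turn": 0,"gripper": 0.05},
  {"dp": [0,0,0],"turn": 0,"gripper": 0.05},
])

```text
time: 47.5
eef_pos: [632.7, -151.3, 111.6]
tcp_rot: [3.141, 0.0, 1.779]
contact_force: [-0.1, 0.1, -0.7]
finger_gap: 0.582
finger_force: 0.0
```

Run:
```python
from h import *
s=observe(); print(s["time"],s["eef_pos"],s["tcp_rot"],toF(s["eef_pos"]),s["qpos"])
print(inT(s,fw(44.2,-225.5)))
im,X=grab("wrist","w19.png"); F=toF(X); z=X[...,2]
m=(z>38)&(z<50)&(F[...,0]>25)&(F[...,0]<75)&(F[...,1]<-205)&(F[...,1]>-260)
T=inT(s,X)[m]; print(np.percentile(T,[.5,99.5],axis=0))
m=(z>57)&(z<66)&(F[...,0]>34)&(F[...,0]<80)&(F[...,1]<-150); print(np.percentile(F[m][:,0],[1,99]))
```

```text
47.5 [ 632.74927348 -151.27071137  111.58584241] [3.14132634e+00 1.04973996e-04 1.77942102e+00] [  45.41506481 -224.99159892] [-3.48059853e-01  6.18728154e-01 -8.76053215e-02  8.64181285e-01
  5.15875803e-05  1.01411177e+00]
[-0.50620928 -1.21597957]
[[-13.82724365 -15.31526016]
 [ 19.74074338   8.45486414]]
[53.97311827 66.78063553]
```

Request:
move_arm([
  {"dp": [-0.001,-0.0018,0.025],"turn": 0,"gripper": 0.05},
  {"dp": [0,0,0.025],"turn": 0,"gripper": 0.05},
  {"dp": [0,0,0.015],"turn": 0,"gripper": 0.05},
  {"dp": [0,0,0.008],"turn": 0,"gripper": 0.05},
  {"dp": [0,0,0.004],"turn": 0,"gripper": 0.05},
])

```text
time: 48.18
eef_pos: [631.4, -152.9, 34.3]
tcp_rot: [3.141, 0.0, 1.779]
contact_force: [-0.1, 0.0, 0.8]
finger_gap: 0.586
finger_force: 0.0
```

Request:
move_arm([
  {"dp": [0,0,0],"turn": 0,"gripper": 0.05},
  {"dp": [0,0,0],"turn": 0,"gripper": 0.05},
  {"dp": [0,0,0],"turn": 0,"gripper": 0.01},
  {"dp": [0,0,0],"turn": 0,"gripper": 0.01},
  {"dp": [0,0,0],"turn": 0,"gripper": 0.01},
], newtons=60)

```text
time: 48.8
eef_pos: [631.6, -153.0, 34.8]
tcp_rot: [3.141, 0.0, 1.779]
contact_force: [0.6, 0.2, 2.5]
finger_gap: 0.268
finger_force: 60.3
```

Request:
move_arm([
  {"dp": [0,0,0],"turn": 0,"gripper": 0.01},
  {"dp": [-0.004,0,0],"turn": 0,"gripper": 0.01},
  {"dp": [-0.007,0,0],"turn": 0,"gripper": 0.01},
  {"dp": [-0.008,0,0],"turn": 0,"gripper": 0.01},
  {"dp": [-0.008,0,0],"turn": 0,"gripper": 0.01},
])

```text
time: 49.42
eef_pos: [636.0, -174.4, 33.4]
tcp_rot: [3.141, -0.01, 1.781]
contact_force: [-0.4, 10.5, 1.4]
finger_gap: 0.268
finger_force: 60.2
```

Request:
move_arm([
  {"dp": [-0.01,0,0],"turn": 0,"gripper": 0.01},
  {"dp": [-0.012,0,0],"turn": 0,"gripper": 0.01},
  {"dp": [-0.012,0,0],"turn": 0,"gripper": 0.01},
  {"dp": [-0.014,0,0],"turn": 0,"gripper": 0.01},
  {"dp": [-0.014,0,0],"turn": 0,"gripper": 0.01},
])

```text
time: 50.05
eef_pos: [649.5, -241.6, 34.2]
tcp_rot: [-3.141, 0.001, 1.779]
contact_force: [-0.6, -1.0, -0.6]
finger_gap: 0.271
finger_force: 59.9
```

Request:
move_arm([
  {"dp": [-0.012,0,0],"turn": 0,"gripper": 0.01},
  {"dp": [0,0,-0.01],"turn": 0,"gripper": 0.01},
  {"dp": [0,0,-0.03],"turn": 0,"gripper": 0.01},
  {"dp": [0,0,-0.03],"turn": 0,"gripper": 0.01},
  {"dp": [0,0,-0.03],"turn": 0,"gripper": 0.01},
])

```text
time: 50.68
eef_pos: [652.0, -251.4, 136.0]
tcp_rot: [3.141, 0.0, 1.779]
contact_force: [0.7, -0.9, -0.7]
finger_gap: 0.269
finger_force: 59.9
```

Run:
```python
from h import *
s=observe(); print(s["time"],s["eef_pos"],s["tcp_rot"],s["finger_gap"])
im,X=grab("wrist","w20.png"); F=toF(X); z=X[...,2]
m=(z>57)&(z<66)&(F[...,0]>30)&(F[...,0]<80)&(F[...,1]<-150)&(F[...,1]>-206); print("bar",m.sum(),np.percentile(F[m][:,0],[1,99]))
im,X=grab("top","top5.png"); H,S,V=cv2.split(cv2.cvtColor(im,cv2.COLOR_BGR2HSV))
for r in tops(X,(44,57),40): print(r,toF(r[2]))
d=np.load("pics/top1.npz"); X=d["X"]; 
# mat from top2 (arm away)
d=np.load("pics/top2.npz"); im,X=d["im"],d["X"]; H,S,V=cv2.split(cv2.cvtColor(im,cv2.COLOR_BGR2HSV))
print(im[200:235:8,420:500:8].tolist()[1])
```

```text
50.675 [ 651.96655714 -251.36479971  135.99678139] [3.14149364e+00 1.96026533e-04 1.77921620e+00] 0.2694832365408478
bar 531 [37.95593376 51.00234256]
(np.int32(237), array([538.5,  58.2,  46.9]), array([540.3,  58.9]), array([46.6, 43.7]), 12.2) [-1.90538455 -0.31545164]
[[49, 127, 212], [53, 127, 211], [70, 140, 214], [67, 142, 219], [73, 150, 223], [59, 124, 193], [60, 128, 198], [68, 144, 218], [61, 123, 189], [51, 131, 216]]
```

Run:
```python
from h import *
X=np.load("pics/top2.npz")["X"]
for u,v in ((436,196),(487,197),(487,243),(434,242),(461,219)): print(X[v,u].round(1))
plan(515.9,-440.3,100,1.144,10)
```

```text
[ 6.053e+02 -3.294e+02  2.000e-01]
[ 604.2 -477.7   -3. ]
[ 4.734e+02 -4.688e+02 -4.000e-01]
[ 476.  -319.7   -2.9]
[ 540.2 -397.3    1.8]
from [ 654.4 -252.6  139.4] 1.779 rows 10 step 23.7 turn/row 0.064
[-0.0155, -0.0174, 0.0039] [-0.0166, -0.0164, 0.0039] [-0.0176, -0.0153, 0.0039] [-0.0185, -0.0142, 0.0039] [-0.0194, -0.013, 0.0039] [-0.0202, -0.0117, 0.0039] [-0.0209, -0.0104, 0.0039] [-0.0215, -0.0091, 0.0039] [-0.022, -0.0077, 0.0039] [-0.0225, -0.0063, 0.0039]
```

Request:
move_arm([
  {"dp": [-0.0155,-0.0174,0.004],"turn": 0.064,"gripper": 0.01},
  {"dp": [-0.0166,-0.0164,0.004],"turn": 0.064,"gripper": 0.01},
  {"dp": [-0.0176,-0.0153,0.004],"turn": 0.064,"gripper": 0.01},
  {"dp": [-0.0185,-0.0142,0.004],"turn": 0.064,"gripper": 0.01},
  {"dp": [-0.0194,-0.013,0.004],"turn": 0.064,"gripper": 0.01},
])

```text
time: 51.4
eef_pos: [581.3, -347.0, 113.7]
tcp_rot: [-3.141, -0.0, 1.454]
contact_force: [-0.2, -0.0, -0.6]
finger_gap: 0.268
finger_force: 59.9
```

Request:
move_arm([
  {"dp": [-0.0202,-0.0117,0.004],"turn": 0.064,"gripper": 0.01},
  {"dp": [-0.0209,-0.0104,0.004],"turn": 0.064,"gripper": 0.01},
  {"dp": [-0.0215,-0.0091,0.004],"turn": 0.064,"gripper": 0.01},
  {"dp": [-0.022,-0.0077,0.004],"turn": 0.064,"gripper": 0.01},
  {"dp": [-0.0225,-0.0063,0.004],"turn": 0.059,"gripper": 0.01},
])

```text
time: 52.02
eef_pos: [512.2, -440.4, 94.0]
tcp_rot: [3.142, 0.0, 1.14]
contact_force: [0.5, -0.5, -0.9]
finger_gap: 0.265
finger_force: 59.9
```

Request:
move_arm([
  {"dp": [0,0,0.025],"turn": 0,"gripper": 0.01},
  {"dp": [0,0,0.025],"turn": 0,"gripper": 0.01},
  {"dp": [0,0,0.015],"turn": 0,"gripper": 0.01},
  {"dp": [0,0,0],"turn": 0,"gripper": 0.01},
  {"dp": [0,0,0],"turn": 0,"gripper": 0.01},
])

```text
time: 52.65
eef_pos: [513.6, -439.7, 30.1]
tcp_rot: [3.14, 0.0, 1.144]
contact_force: [-1.1, 0.5, -0.2]
finger_gap: 0.272
finger_force: 59.9
```

Request:
move_arm([
  {"dp": [0,0,0.002],"turn": 0,"gripper": 0.01},
  {"dp": [0,0,0.001],"turn": 0,"gripper": 0.01},
  {"dp": [0,0,0],"turn": 0,"gripper": 0.01},
  {"dp": [0,0,0],"turn": 0,"gripper": 0.05},
  {"dp": [0,0,0],"turn": 0,"gripper": 0.05},
])

```text
time: 53.28
eef_pos: [513.2, -439.2, 26.4]
tcp_rot: [3.141, 0.0, 1.144]
contact_force: [-0.1, 0.8, -0.5]
finger_gap: 0.586
finger_force: 0.0
```

Request:
move_arm([
  {"dp": [0,0,0],"turn": 0,"gripper": 0.05},
  {"dp": [0,0,-0.02],"turn": 0,"gripper": 0.05},
  {"dp": [0,0,-0.04],"turn": 0,"gripper": 0.05},
  {"dp": [-0.01,0,-0.06],"turn": 0,"gripper": 0.05},
  {"dp": [-0.02,0,-0.06],"turn": 0,"gripper": 0.05},
])

```text
time: 53.9
eef_pos: [501.0, -465.8, 209.0]
tcp_rot: [3.141, 0.0, 1.145]
contact_force: [0.7, -1.4, -0.2]
finger_gap: 0.589
finger_force: 0.0
```

Request:
move_arm([
  {"dp": [0,0,0],"turn": 0,"gripper": 0.05},
  {"dp": [0,0,0],"turn": 0,"gripper": 0.05},
  {"dp": [0,0,0],"turn": 0,"gripper": 0.05},
  {"dp": [0,0,0],"turn": 0,"gripper": 0.05},
  {"dp": [0,0,0],"turn": 0,"gripper": 0.05},
])

```text
time: 54.52
eef_pos: [500.6, -465.6, 204.6]
tcp_rot: [-3.14, -0.001, 1.144]
contact_force: [-0.7, 0.7, 0.9]
finger_gap: 0.587
finger_force: 0.0
```

Run:
```python
from h import *
s=observe(); print(s["time"],s["eef_pos"])
im,X=grab("wrist","w21.png")
for r in rect((abs(X[...,0]-530)<90)&(abs(X[...,1]+400)<90),X,(24,60),200): print(r)
im,X=grab("top","top6.png")
for r in tops(X,(25,43),40)+tops(X,(43,55),40): print(r,toF(r[2]))
F=toF(X);z=X[...,2]
m=(z>53)&(z<66)&(F[...,0]>20)&(F[...,0]<80)&(F[...,1]<100)&(F[...,1]>-200)
for b in range(-200,100,60): q=F[m&(F[...,1]>b)&(F[...,1]<b+60)][:,0]; print(b,np.percentile(q,[2,50,98]).round(1))
cv2.imwrite("pics/top6c.png",cv2.resize(im[100:310,140:510],None,fx=2,fy=2,interpolation=cv2.INTER_CUBIC))
```

```text
54.525 [ 500.63532796 -465.64802367  204.57523886]
(np.int32(2718), array([ 524.3, -406.3,   37.4]), array([ 528.7, -400.4]), array([109.9,  24.2]), 65.6)
(np.int32(277), array([527.3, 338.6,  39.4]), array([530.1, 341.1]), array([50.4, 46.8]), 4.9) [ 46.06181769 277.96503189]
(np.int32(256), array([465.3, 283.7,  39.5]), array([466.9, 286.3]), array([49.7, 43.4]), 5.1) [-27.04449006 237.31103126]
(np.int32(265), array([457.6, 383.2,  39.3]), array([460.3, 384.8]), array([50.4, 42.2]), 4.0) [-13.27684017 335.06716568]
(np.int32(305), array([ 363.3, -160.2,   36.3]), array([ 361.2, -160.2]), array([44.5, 49.3]), 78.9) [-222.18073369 -177.96789479]
(np.int32(308), array([333.6,  76.1,  36. ]), array([333. ,  74.7]), array([48.7, 43.9]), 86.7) [-201.54298984   57.7169234 ]
(np.int32(246), array([555.7, -23.8,  46.5]), array([558.1, -23.4]), array([46.4, 43.5]), 10.3) [ -1.38504938 -84.51675359]
(np.int32(255), array([538.5,  58.4,  46.6]), array([540.9,  58.9]), array([47.7, 43.4]), 12.3) [-1.31817141 -0.43866176]
-200 [20.8 44.5 52.9]
-140 [22.3 44.3 53. ]
-80 [24.3 45.7 52.9]
-20 [21.2 42.8 53.1]
40 [21.  43.  52.7]
```

View pics/top6c.png

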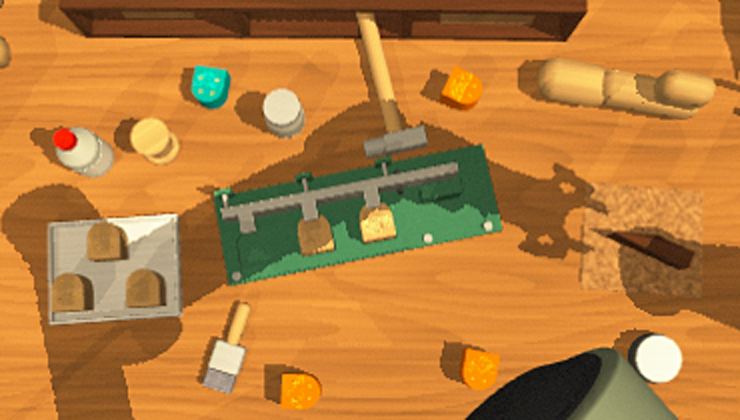

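The final view shows the bar shut with its noses over the two fresh blocks (crop px 315,235 and 378,222). The three finished blocks are upright in the tray, the wedge is flat on the mat at (650,248), and the bystanders haven't moved.

```bash
python3 -c "
from plant import *
print(finish_job())"
```

```text
the job is handed in; nothing more can be done
None
```

The job is handed in at about 55 s of the 210 s allowed; the judge returned no verdict. By my last camera check, three finished blocks stand in the tray, both fresh blocks are seated (pockets 0 and 1), the bar is shut, the wedge is flat on its mat, and the other items are where they started.

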